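Hang the clawed slide rack on the dryer rail and slide it home against the start plunger

TASK

Take the slide rack with the hook claw out of the steel tray, hook its claw onto the open end of the drying station's rail (the stretch not faced by the blower), and slide it along the rail until it presses home the spring plunger that starts the blower; leave it hanging there. Work gently: do not ram the switch, and never tip the rack beyond about 45 degrees or the slides fall out. Leave the other racks, the staining jar, the dropper bottle and the slide mailer where they are.

Things in the scene. Friction and masses are not known exactly. Their poses are not given: they have to be found in the camera images.
- carrier: slide rack with the hook claw, 190 to 310 g, 120 mm tall: rack 44 (x) x 86 (y) x 34 mm high full of slides, upright 3 mm steel back plate 60 mm wide on its -x side, black grip block on top. Origin: centre of the underside, z up. It stands in the tray with the claw on the robot's side (yaw within 0.7 rad of the world's). Hung and released it leans about 8 degrees, foot towards the rail
- carrier_grip (a point): on the axis of the carrier's black grip block (12 mm thick along the carrier's x, 26 mm wide along y, z from 83 to 120 mm): carrier frame (-26, 0, 105) mm
- carrier_hook (a point): inside upper corner of the claw, where the plate's -x face (x = -25) meets the underside of the crown (z = 80, 3 mm thick, reaching to x = -41), middle of the width; carrier frame (-25, 0, 80) mm. All of the claw is 60 mm wide, y from -30 to 30. The rail belongs between crown and toe, plate and rack on the station's +x side, lip behind
- carrier_lip (a point): lower inner edge of the claw's lip, which hangs from the crown's outer edge (x from -41 to -38, down to z = 74); carrier frame (-38, 0, 74) mm. Lip and toe leave only 7 mm for the 10 mm rail when upright, so the claw cannot be put on straight
- carrier_toe (a point): upper outer edge of the claw's toe, a ledge on the plate (x from -31 to -25, z from 49 to 52); carrier frame (-31, 0, 52) mm. With the rack's foot swung out to the station's +x by 25 to 30 degrees (turn about y) the lip goes down behind the rail; then, as the foot is swung in and the crown lowered onto the rail, the toe passes under it
- carrier_edge (a point): middle of the claw's +y side edge, the edge that meets the plunger; carrier frame (-31, 30, 78) mm
- station: the drying station, fixed. Flat steel rail along y, 10 mm thick (x from -5 to 5), 25 mm high (z from 150 to 175), y from -230 to 230, on two 20 mm square posts standing behind it (x from -40 to -20, up to z = 175) at y = -212 and 212; drip pan below, 16 mm high. Origin on the table under the rail's middle, z up, y along the rail from the open end to the blower
- blower (a point): middle of the top of the white blower's outlet face, which looks at the rail from its +x side: station frame (65, 105, 148) mm. The blower fills x from 65 to 185, y from -15 to 225, up to z = 148, and leaves too little room to swing a rack's foot out there
- rail_open (a point): middle of the open end of the rail, where the rack is to be hooked on (15 to 20 mm either way along the rail also do): on the rail's top face, centre of its thickness; station frame (0, -100, 175) mm; axes as the station's
- plunger (a joint): spring plunger that starts the blower: 0 out, 0.009 m pressed home. A steel button 14 mm across facing -y on a black switch block clamped round the rail (28 x 24 x 36 mm, 6 mm proud of the rail top). The claw's +y edge meets it. Where the block is clamped is not measured: the button's face is 185 to 245 mm farther in +y than rail_open. Light spring, 0.3 to 0.75 N, then a hard stop
- tray: low steel tray, fixed, 315 (x) x 160 (y) mm, 22 mm high, 3 mm floor, in which the three racks stand in a row along its x, about 90 mm apart, in any order. Origin: centre of the underside
- rack_flat: look-alike rack with a back plate and a black grip block but no claw, 111 mm tall; leave it in the tray. Origin: centre of the underside
- rack_loop: rack with a wire loop handle, 88 mm tall; leave it in the tray. Origin: centre of the underside
- jar: square glass staining jar, 52 mm wide and 102 mm high with its lid, on the table; origin at its underside
- dropper: small round dropper bottle, 32 mm across and 75 mm high, on the table; origin at its underside
- mailer: flat white slide mailer, 80 x 32 x 18 mm, on the table; origin at its underside
There are look-alikes about, which are no part of the job. Leave any red or yellow look-alike of the carrier alone.

How it is judged:
By the outcome, as a careful person would: the job done as asked, in the order asked, and still so for the second after the job is handed in, with the robot touching nothing.
It also fails if it takes over 61 s, if anything falls off the work surface, if the arm or the gripper's body presses on something with over 40 N, if the wrist force passes 120 N, or if a joint passes its speed limit or range.

ROBOT

A 6-joint arm with a two-finger parallel gripper is mounted at the origin on the work surface. World frame = base frame: x ahead of the robot, y to its left, z up, the work surface at z = 0. Lengths are in m, angles in rad, forces in N, time in s.
With the tool pointing down it reaches from about 0.275 to 0.85 m from the base axis. Payload 19 kg.
Tool frame: the origin (TCP) lies on the centre line of the jaws, within the pads' length; the fingertips stand 14 mm ahead of it and the grasp point (between the pads) lies 5 mm behind it (ctrl.finger_overhang is the distance from the TCP to the fingertips, in m); z points along the fingers, y is the direction in which the jaws open and shut (so a half turn about z gives the same grasp; the last joint's range is limited). The gripper opens to 85 mm and grips with 20 to 120 N. Pads are 22 mm wide; open, the fingers measure 114 mm over their backs; the gripper's body (76 mm by 85 mm) begins 54 mm behind the grasp point. The pads swing forward as they close: fully open they stand 13 mm farther back than shut.
Start: joints at [-1.329, 0.15, 1.437, -0, 1.554, -0.134], TCP at [0.211, -0.535, 0.222] pointing down, gripper open.
Joint ranges: [-2.8, 2.8], [-0.68, 2.1], [0.12, 2.68], [-1.39, 4.53], [0.16, 2.79], [-2.81, 2.81]. Speed limits (rad/s): [1.89, 1.89, 2.22, 3.01, 3.01, 3.01].

INTERFACE

Orientations are given as a unit quaternion [w, x, y, z].
In Python, from rig import ctrl gives the robot as it stands. The module is installed in compiled form; this text tells all that it offers.
- The arm moves only by the shell command python3 -m creep 'ROWS'. ROWS is JSON, a list of rows, each a list of 7 numbers: the shift along the world's x, y, z in cm, then the turn, a rotation vector about the world's x, y, z in degrees, then the finger opening in cm, from 0 to 8.54. In form: [[tx, ty, tz, rx, ry, rz, hand], ...]. A call has 1 to 5 rows; each row shifts and turns the pose as measured when the row begins; what a row does not reach is not made up. A row lasts 1/8 s, in which the tool goes at most 62.5 mm and 10.7 degrees, less where a joint would pass 70% of its speed; a pose out of reach is approached as far as the arm can. A call is refused whole if a number of a shift passes 6.25 or a number of a turn 10.7, either way. A call with a gripper value outside its range is refused whole. The fingers move at their own pace and stop on an object; the grip force is fixed at half the most. Time passes only in rows, so rows that do not move let the fingers close. It gives the time, the measured TCP pose, the force and the opening at its end, in the units of the state.
- ctrl.get_obs(): the state, without advancing time (a new reading comes with each control period).
- ctrl.read_camera(name): name is "side" or "top"; returns a dict with "pixels" (420x560x3 uint8, red, green, blue), "z_map" (420x560 float32, m along the optical axis (not along the pixel's ray), 0 where there is no reading), "vertical_fov" (degrees; the focal length in pixels is half the picture's height over the tangent of half this angle, whatever the lens; pixels are square), "cx", "cy" (the principal point, pixels), "extrinsics" (4x4, takes a point from world to camera coordinates). Camera axes: x right, y down, z forward; pixel columns grow to the right and rows downward; lengths in m; the calibration is good to about 2 mm. A picture is of the moment at which its call begins.
- ctrl.sign_off(): hands the job in, once; it reports no verdict.
The state is a dict: "time_s": time; "joint_positions": joint angles; "joint_velocities": joint speeds; "joint_efforts": joint torques, N m; "position": TCP position; "eef_rot": TCP orientation; "contact_force": force on the tool from outside, world axes, zero at the start; "ft_torque": the same for the moment, N m; "finger_gap": finger opening in m.
Only numpy, scipy, OpenCV 4.12 (cv2) and the standard library are available. Lean on these libraries where they do the work, as an engineer would, in place of code of your own. Each camera call takes 0.05 s, during which the arm holds its last target.

## Working session

There is one attempt and no reset: what is moved stays moved. The work goes in short steps, Python scripts to look and compute and a shell command to move; the robot and the scene stay as the last step left them, time stands still between calls to the robot, and variables do not carry over. Pictures are saved under pics/ and viewed, and the job is handed in when it is done.

```bash
mkdir -p pics; cat > h.py <<'E'
from rig import ctrl
import numpy as np, cv2
def cap(n,tag):
    d=ctrl.read_camera(n); cv2.imwrite(f'pics/{tag}.png',d['pixels'][:,:,::-1]); np.savez(f'pics/{tag}.npz',**{k:np.array(v) for k,v in d.items()}); return d
def load(tag): return dict(np.load(f'pics/{tag}.npz'))
def world(d):
    H,W=d['z_map'].shape; f=H/2/np.tan(np.radians(d['vertical_fov'])/2)
    v,u=np.mgrid[:H,:W]; z=d['z_map']
    P=np.stack([(u-d['cx'])/f*z,(v-d['cy'])/f*z,z],-1)
    E=d['extrinsics']; return (P-E[:3,3])@E[:3,:3]
def proj(d,p):
    H=420; f=H/2/np.tan(np.radians(d['vertical_fov'])/2)
    E=d['extrinsics']; q=np.asarray(p)@E[:3,:3].T+E[:3,3]
    return np.stack([q[...,0]/q[...,2]*f+d['cx'],q[...,1]/q[...,2]*f+d['cy']],-1)
E
python3 - <<'E'
from h import *
for n in('side','top'):
    d=cap(n,n+'0'); E=d['extrinsics']; print(n,d['vertical_fov'],d['cx'],d['cy'],-E[:3,:3].T@E[:3,3],E[:3,:3].round(2).tolist())
print(ctrl.get_obs())
E
```

```text
side 44.781709758760755 276.3964579814483 202.30179917196457 [-0.07964928  1.05467042  0.92593852] [[-0.89, -0.46, 0.02], [-0.25, 0.46, -0.85], [0.38, -0.76, -0.53]]
top 47.27014322573842 283.711953322424 213.48076913402423 [ 0.31445007 -0.09390886  1.65716148] [[-0.03, -1.0, 0.01], [-0.99, 0.03, -0.12], [0.12, -0.01, -0.99]]
{'time_s': 0.1, 'joint_positions': array([-1.32898694e+00,  1.50956494e-01,  1.43798627e+00, -4.27793691e-05,
        1.55379842e+00, -1.33977587e-01]), 'joint_velocities': array([-0.00013397, -0.00130491, -0.00232571,  0.00083388,  0.00199784,
        0.00011762]), 'joint_efforts': array([ 5.17333945e-03, -7.14381766e+01, -5.71792889e+01, -4.38209111e-05,
        7.23713340e-03,  4.45267392e-05]), 'position': array([ 0.21094902, -0.53464478,  0.22161455]), 'eef_rot': array([-5.72280173e-04,  9.82399658e-01,  1.86790209e-01, -5.23024363e-05]), 'contact_force': array([-0.52436481, -0.2413555 ,  0.67348976]), 'ft_torque': array([-0.0111939 ,  0.06249049, -0.02469325]), 'finger_gap': 0.08538217431874902}
```

View pics/side0.png

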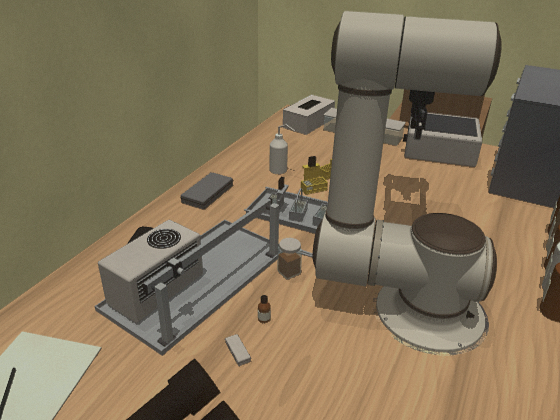

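View pics/top0.png

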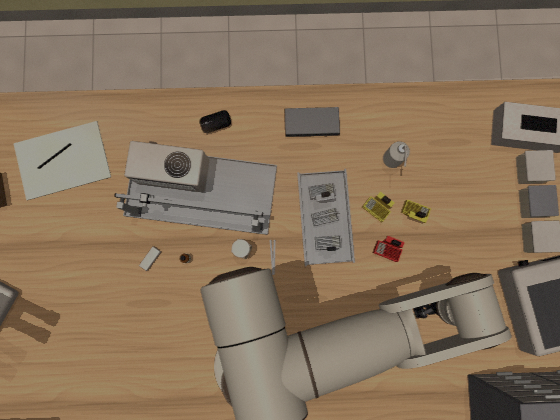

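```bash
python3 - <<'E'
from h import *
a=cv2.imread('pics/top0.png')
cv2.imwrite('pics/tz.png',cv2.resize(a[165:270,290:360],None,fx=5.5,fy=5.5,interpolation=2))
cv2.imwrite('pics/ts.png',cv2.resize(a[140:270,105:285],None,fx=4.4,fy=4.4,interpolation=2))
b=cv2.imread('pics/side0.png')
cv2.imwrite('pics/sz.png',cv2.resize(b[150:260,230:350],None,fx=5,fy=5,interpolation=2))
P=world(load('top0'))
for (u,v) in [(322,193),(328,243),(325,216),(263,205),(145,198),(200,207),(120,195),(265,224),(165,165)]: print(u,v,P[v,u].round(4))
E
```

```text
322 193 [ 0.5576 -0.2364  0.1229]
328 243 [ 0.4016 -0.2613  0.0045]
325 216 [ 0.4961 -0.2552 -0.0016]
263 205 [ 0.5401 -0.0407  0.0035]
145 198 [0.5482 0.3191 0.1804]
200 207 [0.5163 0.1502 0.1725]
120 195 [0.5608 0.3985 0.1746]
265 224 [ 0.4738 -0.0459  0.0014]
165 165 [0.6588 0.2654 0.1457]
```

View pics/tz.png

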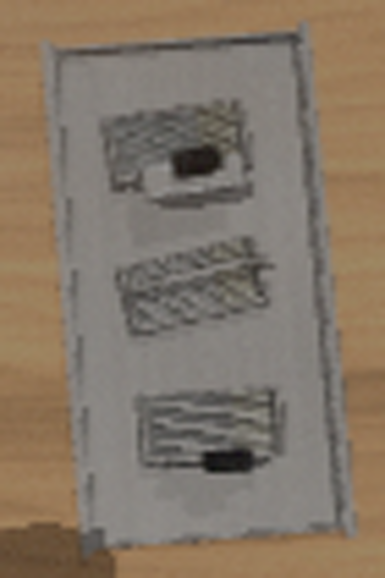

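View pics/ts.png

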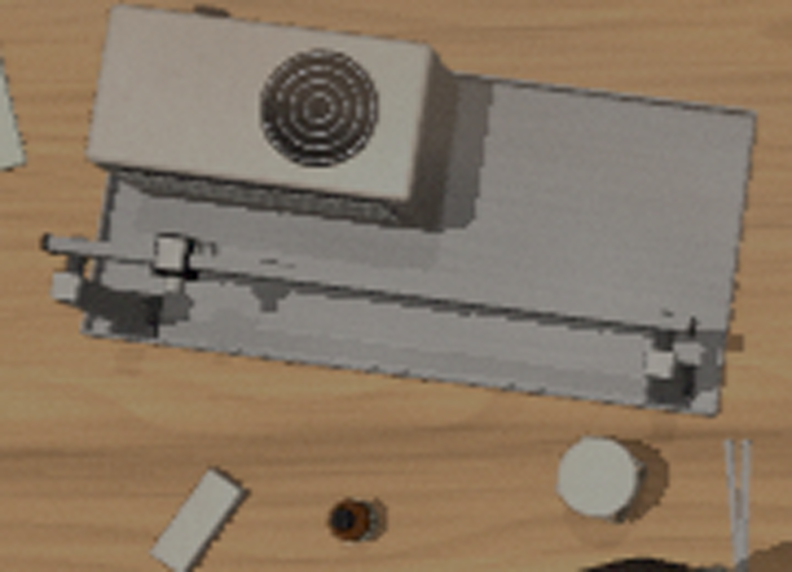

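View pics/sz.png

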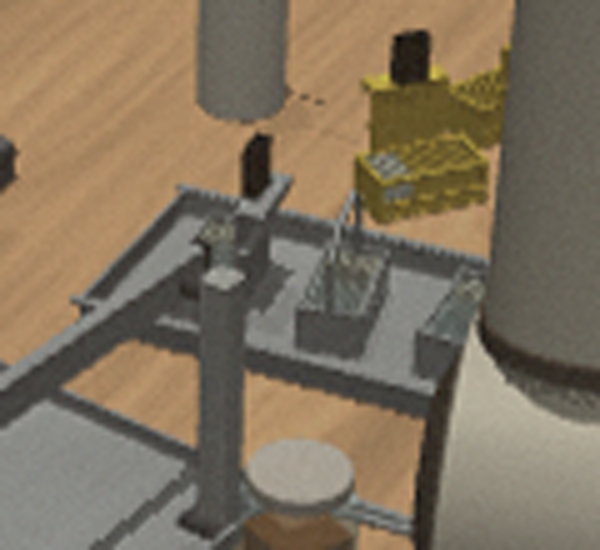

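```bash
python3 - <<'E'
from h import *
d=load('top0');P=world(d);C=d['pixels'].astype(int)
X,Y,Z=P[...,0],P[...,1],P[...,2]
near=(abs(X-.57)<.06)&(abs(Y+.236)<.06)
m=near&(Z>.078)&(Z<.098)
pts=P[m]; print('crown',len(pts),pts.mean(0),np.median(pts[:,2]))
print(cv2.minAreaRect((pts[:,:2]*1000).astype(np.float32)))
g=near&(Z>.11); print('grip',g.sum(),P[g].mean(0),cv2.minAreaRect((P[g][:,:2]*1000).astype(np.float32)))
r=near&(Z>.025)&(Z<.06); print('rack',r.sum(),P[r].mean(0),cv2.minAreaRect((P[r][:,:2]*1000).astype(np.float32)))
# rail
m=(abs(X-.53)<.06)&(Y>-.07)&(Y<.45)&(Z>.168)&(Z<.18)
pts=P[m];print('rail',len(pts),np.median(pts[:,2]))
# remove posts: robust line fit
sel=pts
for i in range(6):
    c=np.polyfit(sel[:,1],sel[:,0],1); res=pts[:,0]-np.polyval(c,pts[:,1]); sel=pts[abs(res)<(.02,.012,.008,.007,.007,.007)[i]]
print(c,np.degrees(np.arctan(c[0])),len(sel),sel[:,1].min(),sel[:,1].max(),sel[:,2].mean())
t=np.arctan(c[0]); 
for q in np.arange(.0,.4,.04):
    s=sel[abs(sel[:,1]-q)<.02]; print(round(q,2),len(s),s[:,0].min()-np.polyval(c,q),s[:,0].max()-np.polyval(c,q)) if len(s) else 0
b=(abs(X-.54)<.06)&(Y>0.1)&(Y<.45)&(Z>.178)&(Z<.2); print('block',b.sum(),P[b].mean(0),P[b].min(0),P[b].max(0),np.argwhere(b).min(0),np.argwhere(b).max(0))
E
```

```text
crown 88 [ 0.54940019 -0.24726695  0.08608512] 0.08597900749775887
((550.8683471679688, -247.48416137695312), (19.34571647644043, 59.48282241821289), 6.42989444732666)
grip 32 [ 0.55595696 -0.24685438  0.12261821] ((555.8228149414062, -246.50914001464844), (25.283832550048828, 10.727455139160156), 89.21758270263672)
rack 201 [ 0.5757918  -0.24463761  0.03388682] ((556.433837890625, -247.32546997070312), (97.62026977539062, 86.73818969726562), 6.090214252471924)
rail 557 0.1745111958783372
[0.15851606 0.49677762] 9.007356540110072 474 -0.042639075679151144 0.41652815681130184 0.17434916209581916
0.0 44 -0.007039238351521815 0.00650709276561251
0.04 42 -0.006252083665432562 0.00768079931422927
0.08 42 -0.008327961932581784 0.008196596173063786
0.12 41 -0.007088713336944719 0.006318097651181298
0.16 39 -0.006281000727480723 0.007904273869437595
0.2 39 -0.007677528405215517 0.008292928816464817
0.24 41 -0.007388926855215416 0.006426425275916525
0.28 44 -0.006704374595682405 0.007953231955005635
0.32 30 -0.007790348193871366 0.00794728215716356
0.36 43 -0.007567719052580357 0.006629993945229562
block 115 [0.54258666 0.28890756 0.18128466] [0.51105714 0.10279171 0.17800779] [0.5666812  0.41548312 0.19249559] [193 114] [208 215]
```

```bash
python3 -m creep '[[4.3,3.6,0,0,0,9.4,5],[4.3,3.6,0,0,0,9.4,5],[4.3,3.6,0,0,0,9.4,5],[4.3,3.6,0,0,0,9.4,5],[4.3,3.6,0,0,0,9.4,5]]'; cat >> h.py <<'E'
from scipy.spatial.transform import Rotation as R
def st():
    o=ctrl.get_obs(); q=o['eef_rot']; r=R.from_quat([q[1],q[2],q[3],q[0]]); M=r.as_matrix()
    print('t',round(o['time_s'],2),'tcp',(o['position']*1000).round(1),'z',M[:,2].round(3),'jaw yaw',np.degrees(np.arctan2(M[1,1],M[0,1])).round(1),'F',o['contact_force'].round(2),'T',o['ft_torque'].round(2),'gap',round(o['finger_gap']*1000,1),'j',o['joint_positions'].round(2))
    return o,M
E
python3 -c "
from h import *
st();print(ctrl.finger_overhang)"
```

```text
time_s: 0.72
position: [0.4283, -0.3505, 0.2197]
eef_rot: [-0.002, 0.821, 0.57, -0.001]
contact_force: [0.1, -0.9, 0.3]
finger_gap: 0.0499
t 0.72 tcp [ 428.3 -350.5  219.7] z [-0.003  0.002 -1.   ] jaw yaw -20.4 F [ 0.11 -0.93  0.34] T [ 0.   -0.02 -0.02] gap 49.9 j [-0.82  0.11  1.49 -0.    1.55 -0.47]
0.014
```

```bash
python3 -m creep '[[4.3,3.5,0,0,0,9,5],[4.3,3.5,0,0,0,9,5],[4.2,3.4,0,0,0,9,5],[0,0,0,0,0,0,5]]';python3 - <<'E'
from h import *
o,M=st(); p=o['position']*1000; print(np.array([556,-246.7,108])-p)
cap('side','side1');cap('top','top1')
a=cv2.imread('pics/top1.png');b=cv2.imread('pics/side1.png')
cv2.imwrite('pics/m1.png',np.hstack([cv2.resize(a[165:270,270:370],(400,420)),cv2.resize(b[140:245,230:330],(400,420))]))
E
```

```text
time_s: 1.23
position: [0.5619, -0.2393, 0.2182]
eef_rot: [-0.002, 0.657, 0.754, -0.001]
contact_force: [0.4, -1.1, -1.0]
finger_gap: 0.05
t 1.23 tcp [ 561.9 -239.3  218.2] z [-0.005  0.001 -1.   ] jaw yaw 7.9 F [ 0.44 -1.12 -0.95] T [-0.03  0.03 -0.01] gap 50.0 j [-0.53  0.23  1.35 -0.    1.57 -0.67]
[  -5.87588384   -7.42555803 -110.18028257]
```

View pics/m1.png

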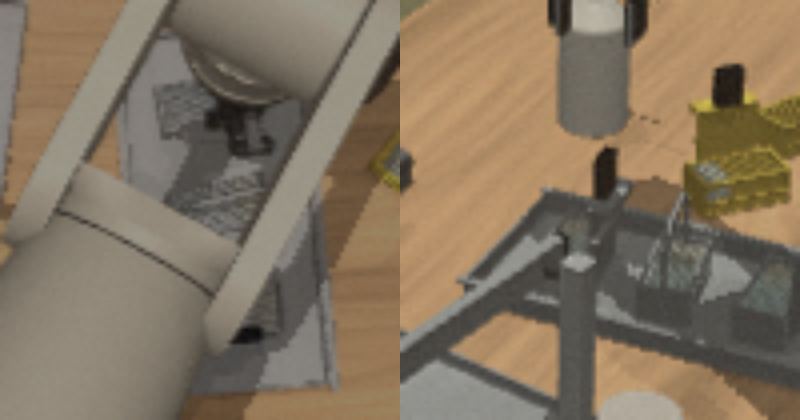

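The side view shows the open fingers straight above the claw rack's grip block (crop about (600,170)). The picture from above is partly blocked by the arm. I'll descend in two steps.

```bash
python3 -m creep '[[-0.6,-0.75,-2.5,0,0,-1.5,5],[0,0,-2.5,0,0,0,5],[0,0,-1.5,0,0,0,5],[0,0,0,0,0,0,5]]';python3 - <<'E'
from h import *
o,M=st(); p=o['position']*1000; print(np.array([556,-246.7,108])-p)
E
```

```text
time_s: 1.82
position: [0.551, -0.2526, 0.1524]
eef_rot: [-0.002, 0.672, 0.74, -0.002]
contact_force: [-0.4, -0.0, 0.2]
finger_gap: 0.0496
t 1.82 tcp [ 551.  -252.6  152.4] z [-0.005 -0.    -1.   ] jaw yaw 5.5 F [-0.41 -0.05  0.24] T [ 0.02 -0.   -0.01] gap 49.6 j [-0.56  0.25  1.46 -0.    1.44 -0.65]
[  5.04581454   5.85336094 -44.42209904]
```

```bash
python3 -m creep '[[0.45,0.5,0,0,0,0.8,5],[0,0,0,0,0,0,5]]'; python3 -m creep '[[0,0,0,0,0,0,5]]'
```

```text
time_s: 2.08
position: [0.5561, -0.2479, 0.1542]
eef_rot: [-0.001, 0.667, 0.745, -0.002]
contact_force: [-0.7, -0.9, -0.1]
finger_gap: 0.0499
time_s: 2.2
position: [0.5563, -0.2479, 0.1548]
eef_rot: [-0.0, 0.667, 0.745, -0.002]
contact_force: [-0.2, 0.1, 0.9]
finger_gap: 0.0499
```

```bash
python3 -m creep '[[0,0.1,-2,0,0,0,5],[0,0,-1.5,0,0,0,5],[0,0,-0.5,0,0,0,5],[0,0,0,0,0,0,5],[0,0,0,0,0,0,5]]'; python3 - <<'E'
from h import *
st()
cap('side','side2')
b=cv2.imread('pics/side2.png')
cv2.imwrite('pics/m2.png',cv2.resize(b[140:245,230:350],None,fx=5,fy=5))
E
```

```text
time_s: 2.82
position: [0.5571, -0.2472, 0.1154]
eef_rot: [0.001, 0.667, 0.745, -0.001]
contact_force: [0.1, -0.5, 0.5]
finger_gap: 0.0502
t 2.83 tcp [ 557.1 -247.2  115.4] z [-0.001 -0.003 -1.   ] jaw yaw 6.3 F [ 0.14 -0.5   0.52] T [-0.07  0.03 -0.04] gap 50.2 j [-0.54  0.28  1.5  -0.    1.36 -0.65]
```

View pics/m2.png

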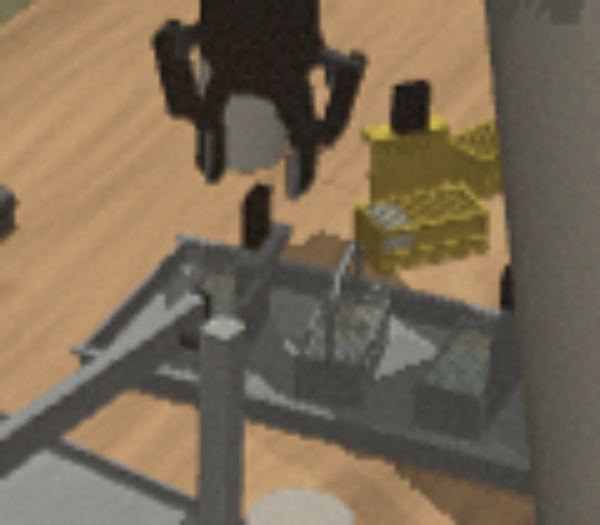

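```bash
python3 - <<'E'
from h import *
for n in('side2','side0','top0'):
    d=load(n)
    for p in [(.5571,-.2472,.1154),(.556,-.2467,.123),(.556,-.2467,.086),(.5571,-.2472,.1)]: 
        uv=proj(d,p); print(n,p,uv.round(1),((uv-[230,140])*5).round(0))
P=world(load('side0'))
for u in range(276,288,2):
  for v in (178,182,186): print(u,v,P[v,u].round(3),end=' ')
P2=world(load('side2'))
print()
for uv in [(272,175),(290,176),(281,163),(281,180),(281,185)]: print(uv,P2[uv[1],uv[0]].round(3))
E
```

```text
side2 (0.5571, -0.2472, 0.1154) [280.3 179.8] [252. 199.]
side2 (0.556, -0.2467, 0.123) [280.6 177.9] [253. 189.]
side2 (0.556, -0.2467, 0.086) [280.4 187.7] [252. 239.]
side2 (0.5571, -0.2472, 0.1) [280.2 183.9] [251. 219.]
side0 (0.5571, -0.2472, 0.1154) [280.3 179.8] [252. 199.]
side0 (0.556, -0.2467, 0.123) [280.6 177.9] [253. 189.]
side0 (0.556, -0.2467, 0.086) [280.4 187.7] [252. 239.]
side0 (0.5571, -0.2472, 0.1) [280.2 183.9] [251. 219.]
top0 (0.5571, -0.2472, 0.1154) [325.1 193.4] [476. 267.]
top0 (0.556, -0.2467, 0.123) [325.2 193.4] [476. 267.]
top0 (0.556, -0.2467, 0.086) [324.2 195.2] [471. 276.]
top0 (0.5571, -0.2472, 0.1) [324.7 194.2] [473. 271.]
276 178 [ 0.672 -0.444 -0.004] 276 182 [ 0.656 -0.413 -0.002] 276 186 [ 0.641 -0.384 -0.   ] 278 178 [ 0.663 -0.443 -0.002] 278 182 [ 0.648 -0.414 -0.   ] 278 186 [ 0.638 -0.394 -0.005] 280 178 [ 0.557 -0.245  0.123] 280 182 [ 0.553 -0.238  0.113] 280 186 [ 0.551 -0.234  0.1  ] 282 178 [ 0.555 -0.256  0.118] 282 182 [ 0.548 -0.241  0.113] 282 186 [ 0.55  -0.246  0.095] 284 178 [ 0.643 -0.454 -0.002] 284 182 [ 0.63  -0.427 -0.002] 284 186 [ 0.553 -0.268  0.083] 286 178 [ 0.639 -0.463 -0.005] 286 182 [ 0.622 -0.428 -0.   ] 286 186 [ 0.547 -0.27   0.083] 
(272, 175) [ 0.58  -0.233  0.134]
(290, 176) [ 0.523 -0.248  0.138]
(281, 163) [ 0.669 -0.478  0.044]
(281, 180) [ 0.546 -0.229  0.126]
(281, 185) [ 0.548 -0.235  0.105]
```

```bash
python3 - <<'E'
from h import *
d=load('side2');P=world(d)
for s in(.028,-.028):
  for z in(.101,.107,.115,.13): print(s,z,proj(d,(.5571+s,-.2472+.11*s,z)).round(1))
Q=P[150:190,262:300].reshape(-1,3); D=load('side0')
near=(abs(P[...,0]-.557)<.045)&(abs(P[...,1]+.247)<.03)&(P[...,2]>.124)
vv,uu=np.nonzero(near)
for lo,hi in((.515,.54),(.54,.57),(.57,.6)):
  m=near&(P[...,0]>lo)&(P[...,0]<hi); print(lo,P[m][:,2].min().round(4),P[m].mean(0).round(4),np.nonzero(m)[0].max())
E
```

```text
0.028 0.101 [272.2 182. ]
0.028 0.107 [272.2 180.4]
0.028 0.115 [272.2 178.3]
0.028 0.13 [272.3 174.2]
-0.028 0.101 [288.3 185.3]
-0.028 0.107 [288.4 183.7]
-0.028 0.115 [288.5 181.5]
-0.028 0.13 [288.6 177.5]
0.515 0.1284 [ 0.5249 -0.2376  0.2739] 179
0.54 0.124 [ 0.5552 -0.2347  0.2957] 180
0.57 0.1262 [ 0.5844 -0.2312  0.2149] 176
```

```bash
python3 -m creep '[[0,0,0,0,0,0,2.6],[0,0,0,0,0,0,2.6],[0,0,0,0,0,0,2.6]]'; python3 - <<'E'
from h import *
st()
d=cap('side','side3')
b=cv2.imread('pics/side3.png')
cv2.imwrite('pics/m3.png',cv2.resize(b[140:200,250:310],None,fx=9,fy=9))
P=world(d)
near=(abs(P[...,0]-.557)<.045)&(abs(P[...,1]+.247)<.03)&(P[...,2]>.1)
for lo,hi in((.515,.54),(.54,.57),(.57,.6)):
  m=near&(P[...,0]>lo)&(P[...,0]<hi); print(lo,P[m][:,2].min().round(4) if m.any() else 0,P[m].mean(0).round(4))
E
```

```text
time_s: 3.25
position: [0.5574, -0.2474, 0.1163]
eef_rot: [0.001, 0.667, 0.745, -0.001]
contact_force: [-0.4, -0.7, -0.4]
finger_gap: 0.0262
t 3.25 tcp [ 557.4 -247.4  116.3] z [ 0.    -0.004 -1.   ] jaw yaw 6.3 F [-0.41 -0.68 -0.35] T [ 0.   -0.01 -0.02] gap 26.2 j [-0.54  0.28  1.5  -0.    1.36 -0.65]
0.515 0.1247 [ 0.5269 -0.2376  0.2766]
0.54 0.1 [ 0.5564 -0.236   0.2461]
0.57 0.1252 [ 0.584  -0.2323  0.2187]
```

View pics/m3.png

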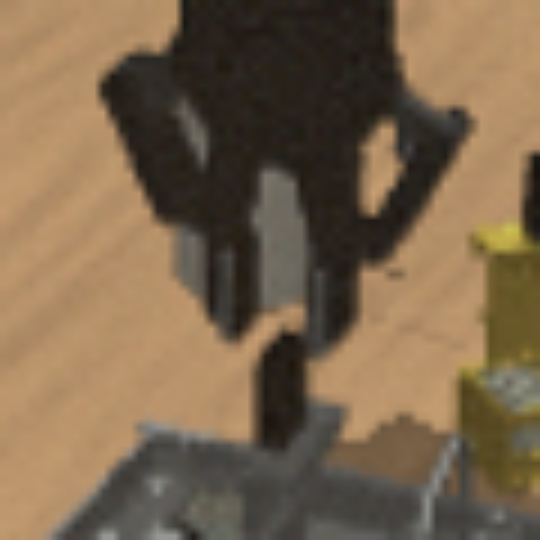

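```bash
python3 -m creep '[[-0.1,0,-0.8,0,0,0,3],[0,0,-0.5,0,0,0,3],[0,0,0,0,0,0,3],[0,0,0,0,0,0,3]]'; python3 - <<'E'
from h import *
st()
d=cap('side','side4')
b=cv2.imread('pics/side4.png')
cv2.imwrite('pics/m4.png',cv2.resize(b[140:200,250:310],None,fx=9,fy=9))
E
```

```text
time_s: 3.8
position: [0.5561, -0.2473, 0.1019]
eef_rot: [0.001, 0.667, 0.745, -0.001]
contact_force: [0.6, -0.0, -0.5]
finger_gap: 0.03
t 3.8 tcp [ 556.1 -247.3  101.9] z [-0.    -0.004 -1.   ] jaw yaw 6.3 F [ 0.64 -0.03 -0.48] T [ 0.01 -0.04 -0.03] gap 30.0 j [-0.54  0.28  1.52 -0.    1.33 -0.65]
```

View pics/m4.png

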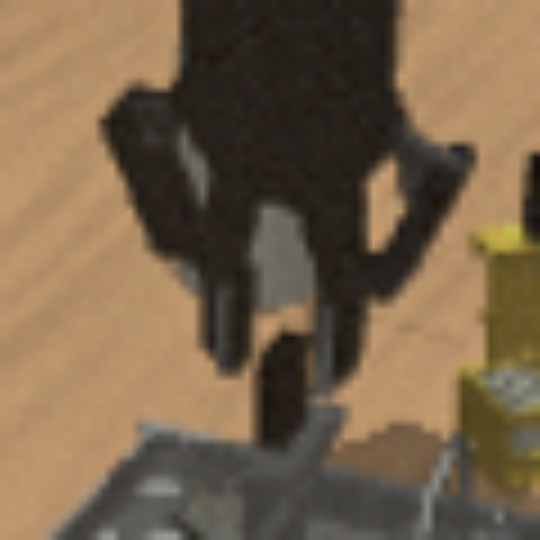

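```bash
python3 -m creep '[[0,0,-0.3,0,0,0,2.6],[0,0,-0.1,0,0,0,2.4]]';python3 -m creep '[[0,0,-0.2,0,0,0,2.4],[0,0,0,0,0,0,2.4]]'; python3 - <<'E'
from h import *
st()
E
```

```text
time_s: 4.1
position: [0.5562, -0.2473, 0.0979]
eef_rot: [0.001, 0.667, 0.745, -0.001]
contact_force: [-0.3, 0.4, 0.9]
finger_gap: 0.0237
time_s: 4.35
position: [0.5562, -0.2473, 0.0957]
eef_rot: [0.001, 0.667, 0.745, -0.001]
contact_force: [0.8, -0.5, 0.0]
finger_gap: 0.0238
t 4.35 tcp [ 556.2 -247.3   95.7] z [ 0.    -0.004 -1.   ] jaw yaw 6.3 F [ 0.77 -0.48  0.  ] T [-0.01  0.01  0.02] gap 23.8 j [-0.54  0.29  1.53 -0.    1.32 -0.65]
```

```bash
python3 -m creep '[[0,0,0,0,0,0,1.6],[0,0,0,0,0,0,1.0],[0,0,0,0,0,0,0.5],[0,0,0,0,0,0,0.5]]'; python3 - <<'E'
from h import *
st()
d=cap('side','side5')
b=cv2.imread('pics/side5.png')
cv2.imwrite('pics/m5.png',cv2.resize(b[140:200,250:310],None,fx=9,fy=9))
E
```

```text
time_s: 4.85
position: [0.5563, -0.2474, 0.0959]
eef_rot: [0.001, 0.667, 0.745, -0.001]
contact_force: [-0.4, 0.3, -0.7]
finger_gap: 0.0104
t 4.85 tcp [ 556.3 -247.4   95.9] z [ 0.    -0.004 -1.   ] jaw yaw 6.3 F [-0.37  0.26 -0.66] T [-0.05  0.01 -0.03] gap 10.4 j [-0.54  0.29  1.53 -0.    1.32 -0.65]
```

View pics/m5.png

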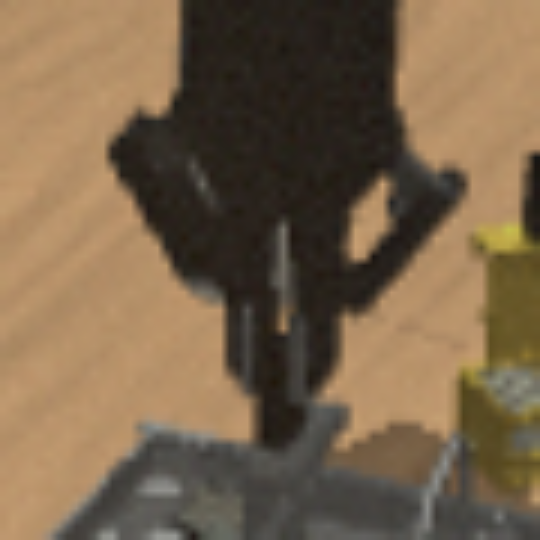

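```bash
python3 -m creep '[[0,0,0.7,0,0,0,0.3],[0,0,1,0,0,0,0.3],[0,0,1.5,0,0,0,0.3],[0,0,1.5,0,0,0,0.3],[0,0,0,0,0,0,0.3]]'; python3 - <<'E'
from h import *
st()
d=cap('side','side6')
b=cv2.imread('pics/side6.png')
cv2.imwrite('pics/m6.png',cv2.resize(b[130:210,230:340],None,fx=7,fy=7))
E
```

```text
time_s: 5.52
position: [0.5564, -0.2474, 0.1471]
eef_rot: [0.002, 0.667, 0.745, -0.001]
contact_force: [-0.6, 0.1, -1.3]
finger_gap: 0.0106
t 5.53 tcp [ 556.4 -247.4  147.1] z [ 0.001 -0.004 -1.   ] jaw yaw 6.3 F [-0.57  0.12 -1.28] T [-0.07  0.05 -0.02] gap 10.6 j [-0.54  0.25  1.47 -0.    1.42 -0.65]
```

View pics/m6.png

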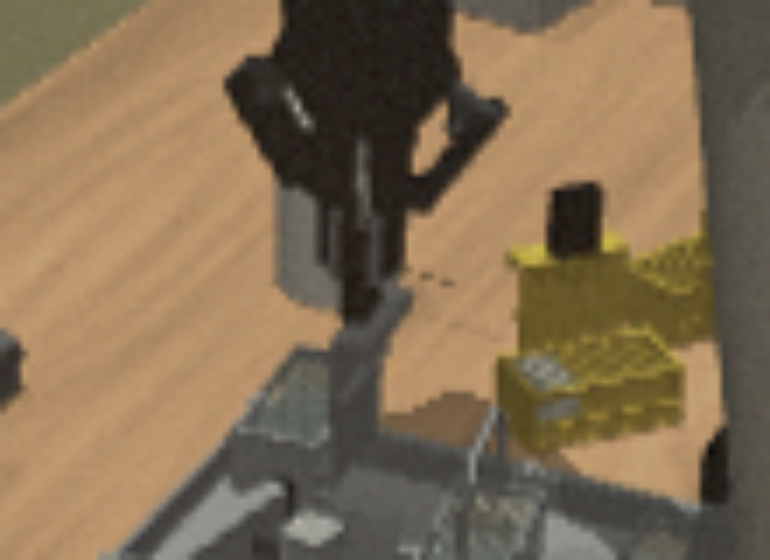

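```bash
python3 -m creep '[[0,0,2.5,0,0,0,0.3],[0,0,3.5,0,0,0,0.3],[0,0,3.5,0,0,0,0.3],[0,0,3,0,0,-1,0.3],[0,1.5,2,0,0,-2,0.3]]'; python3 -m creep '[[-0.4,2.5,0.5,0,0,-3,0.3],[-0.6,3.5,0,0,0,-3,0.3],[-0.6,3.5,0,0,0,-3,0.3],[-0.6,3.5,0,0,0,-2.5,0.3],[-0.6,3.5,0,0,0,-1,0.3]]'; python3 -c "
from h import *
st()"
```

```text
time_s: 6.2
position: [0.5543, -0.2317, 0.2907]
eef_rot: [-0.003, 0.687, 0.727, -0.002]
contact_force: [0.2, -0.2, -1.7]
finger_gap: 0.0105
time_s: 6.82
position: [0.5251, -0.0633, 0.2943]
eef_rot: [-0.004, 0.765, 0.644, -0.002]
contact_force: [0.3, -0.2, -1.5]
finger_gap: 0.0109
t 6.83 tcp [525.1 -63.3 294.3] z [-0.008  0.002 -1.   ] jaw yaw -9.9 F [ 0.34 -0.17 -1.54] T [0.01 0.06 0.01] gap 10.9 j [-0.27  0.05  1.41  0.    1.7  -0.09]
```

```bash
python3 -m creep '[[-0.4,3.5,0.2,-0.6,-4,0,0.3],[-0.4,3.5,0.2,-0.6,-4,0,0.3],[-0.4,3,0,-0.6,-4,0.5,0.3],[-0.3,2.5,0,-0.6,-4,0,0.3],[-0.2,1.2,0,-0.6,-4,0,0.3]]'; python3 -m creep '[[0,0.5,0,-0.6,-4,0,0.3],[0,0,0,-0.5,-3,0,0.3],[0,0,0,0,0,0,0.3],[0,0,0,0,0,0,0.3]]';  python3 -c "
from h import *
st()"
```

```text
time_s: 7.45
position: [0.5066, 0.0793, 0.2955]
eef_rot: [0.13, 0.75, 0.638, 0.117]
contact_force: [-0.0, -0.1, -2.4]
finger_gap: 0.0105
time_s: 7.95
position: [0.5048, 0.086, 0.2938]
eef_rot: [0.176, 0.74, 0.631, 0.157]
contact_force: [-0.1, -0.8, -2.0]
finger_gap: 0.0105
t 7.95 tcp [504.8  86.  293.8] z [ 0.453 -0.062 -0.889] jaw yaw -9.3 F [-0.11 -0.77 -1.98] T [0.09 0.51 0.  ] gap 10.5 j [ 0.08 -0.3   1.79 -0.11  1.19  0.26]
```

```bash
cat >> h.py <<'E'
YS=-np.arctan(.15852); S0=np.array([.5264,.187,0]); RS=R.from_euler('z',YS).as_matrix()
def claw(dz=92.9,dx=-26.0,pr=True):
    o,M=st(); p=(RS.T@(o['position']-S0))*1000
    # carrier axes: z=-tool z ; x = tool y or its negative
    A=RS.T@M; zc=-A[:,2]; xc=A[:,1]*np.sign(A[0,1]); yc=np.cross(zc,xc); B=np.c_[xc,yc,zc]
    f=lambda q: p+B@(np.array(q,float)-[dx,0,dz])
    th=np.degrees(np.arctan2(zc[0],zc[2])); 
    print('station tcp',p.round(1),'tilt',th.round(1),'roll',np.degrees(-zc[1]).round(1),'yaw',np.degrees(np.arctan2(xc[1],xc[0])).round(1))
    for n,q in dict(hook=(-25,0,80),lip=(-38,0,74),toe=(-31,0,52),edge=(-31,30,78)).items(): print(n,f(q).round(1),end=' ')
    print(); return f
def w(ps): return S0+RS@(np.asarray(ps)/1000)
E
python3 - <<'E'
from h import *
f=claw()
d=cap('side','side7');e=cap('top','top7')
a=cv2.imread('pics/side7.png')
cv2.imwrite('pics/m7.png',np.hstack([cv2.resize(a[120:250,200:310],(550,550*130//110)),]))
b=cv2.imread('pics/top7.png'); cv2.imwrite('pics/m7t.png',cv2.resize(b[150:260,180:300],None,fx=5,fy=5))
for q in ((-25,30,80),(-25,-30,80),(-41,30,83),(-41,-30,83)): print(q,proj(d,w(f(q))).round(1),proj(e,w(f(q))).round(1))
E
```

```text
t 7.95 tcp [504.8  86.  293.8] z [ 0.453 -0.062 -0.889] jaw yaw -9.3 F [-0.11 -0.77 -1.98] T [0.09 0.51 0.  ] gap 10.5 j [ 0.08 -0.3   1.79 -0.11  1.19  0.26]
station tcp [  -5.5 -103.1  293.8] tilt -27.2 roll 0.5 yaw -0.3
hook [   1.3 -103.   282.8] lip [  -7.6 -102.9  271.5] toe [   8.7 -102.7  255.1] edge [ -3.2 -73.  278.6] 
(-25, 30, 80) [231.4 187. ] [206.  201.7]
(-25, -30, 80) [246.5 178.1] [226.6 204.4]
(-41, 30, 83) [236.2 190.6] [205.4 207.2]
(-41, -30, 83) [251.2 181.5] [226.  209.9]
```

View pics/m7.png

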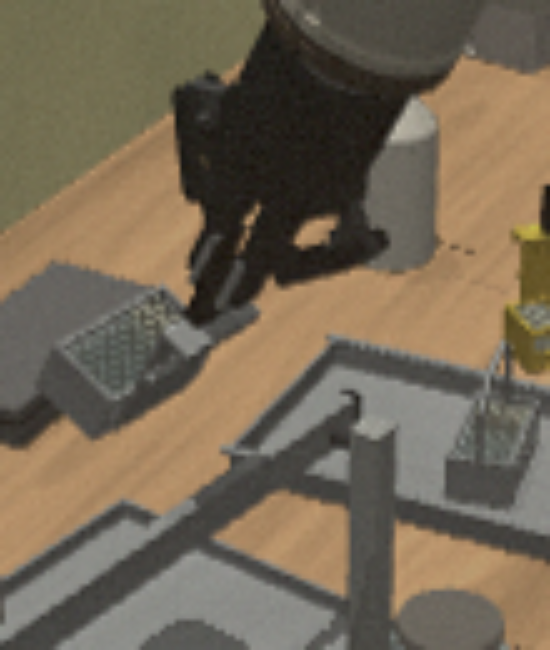

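View pics/m7t.png

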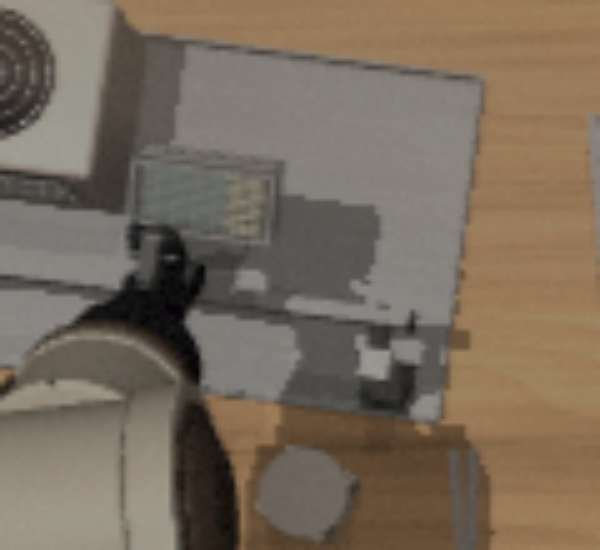

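```bash
python3 - <<'E'
from h import *
for n in('side7','top0','side0'):
    P=world(load(n)); Q=(P-S0)@RS*1000
    m=(abs(Q[...,0])<15)&(abs(Q[...,1])<180)&(abs(Q[...,2]-175)<4)
    q=Q[m]
    for a in range(-180,180,60):
        s=q[(q[:,1]>=a)&(q[:,1]<a+60)]
        if len(s)>5: print(n,a,len(s),'x',s[:,0].mean().round(1),np.percentile(s[:,0],[3,97]).round(1),'z',np.median(s[:,2]).round(1))
    m=(abs(Q[...,0])<9)&(abs(Q[...,2]-172)<8); print('ends',np.percentile(Q[m][:,1],[0,.5,99.5,100]).round(1))
    m=(abs(Q[...,0])<25)&(Q[...,2]>178)&(Q[...,2]<190)&(abs(Q[...,1]-110)<60); print('block',Q[m].mean(0).round(1) if m.any() else 0,np.percentile(Q[m],[3,97],axis=0).round(1) if m.any() else 0)
    m=(abs(Q[...,0]-5)<12)&(Q[...,2]>140)&(Q[...,2]<190)&(abs(Q[...,1]-90)<90)
    if n!='top0':
      h=np.histogram(Q[m&((abs(Q[...,0])>7)|(Q[...,2]>177.5))][:,1],np.arange(0,181,5)); print(h[0])
E
```

```text
side7 -180 54 x -2.7 [-9.1  4.6] z 173.6
side7 -120 62 x -3.2 [-8.8  4. ] z 174.3
side7 -60 66 x -2.5 [-7.6  3.3] z 173.8
side7 0 73 x -2.7 [-8.8  4.6] z 173.6
side7 60 80 x -2.7 [-8.3  3.5] z 173.7
side7 120 87 x -4.9 [-14.1   7.1] z 174.5
ends [-232.  -230.1  232.5  234.4]
block [ -2.3 140.7 181.3] [[-13.3 129.7 178.1]
 [ 10.2 152.3 184.9]]
[ 0  0  0  0  0  0  0  0  0  0  0  0  0  0  0  0  0  0  0  0  1  0  0  0
  0  1 12  5 11 17 10  0  0  0  0  0]
top0 -180 53 x 0.1 [-4.5  5. ] z 174.3
top0 -120 50 x 0.3 [-4.3  5.2] z 174.8
top0 -60 52 x -0.1 [-4.7  5. ] z 174.8
top0 0 51 x 0.1 [-4.6  5.4] z 174.7
top0 60 51 x 0.1 [-4.8  5.1] z 175.0
top0 120 51 x -0.8 [-11.1  12.5] z 174.8
ends [-233.1 -232.   231.   231.6]
block [  1.9 128.8 181.9] [[ -9.5  64.9 178.3]
 [ 13.5 156.4 188.6]]
side0 -180 52 x -3.3 [-9.   3.5] z 174.0
side0 -120 60 x -3.3 [-9.6  3.8] z 174.1
side0 -60 64 x -2.5 [-8.8  3.8] z 173.9
side0 0 72 x -2.3 [-7.8  4.3] z 173.7
side0 60 82 x -3.0 [-9.   4.5] z 173.9
side0 120 91 x -4.2 [-13.7   9.2] z 174.1
ends [-232.8 -230.5  233.6  234.1]
block [ -1.5 141.  181.1] [[-14.  130.6 178.3]
 [ 11.5 151.1 184.1]]
[ 0  0  0  0  0  0  0  0  0  0  0  0  0  0  0  1  0  0  0  0  0  0  0  0
  0  1  9  9 12 15 13  0  0  0  1  0]
```

```bash
python3 -m creep '[[0,0,-2.5,0,0,0,0.3],[0,0,-2.5,0,0,0,0.3],[0,0,-2,0,0,0,0.3],[0,0,-0.9,0,0,0,0.3],[0,0,0,0,0,0,0.3]]';  python3 -m creep '[[0,0,0,0,0,0,0.3]]'; python3 -c "
from h import *
claw()"
```

```text
time_s: 8.68
position: [0.5064, 0.0848, 0.2129]
eef_rot: [0.175, 0.741, 0.63, 0.155]
contact_force: [0.5, 0.2, -2.0]
finger_gap: 0.0105
time_s: 8.8
position: [0.5068, 0.0848, 0.2138]
eef_rot: [0.175, 0.741, 0.63, 0.156]
contact_force: [0.6, 0.1, -1.5]
finger_gap: 0.0105
t 8.8 tcp [506.8  84.8 213.8] z [ 0.451 -0.063 -0.89 ] jaw yaw -9.4 F [ 0.65  0.06 -1.5 ] T [ 0.08  0.49 -0.03] gap 10.5 j [ 0.08 -0.27  1.92 -0.12  1.03  0.28]
station tcp [  -3.4 -104.   213.8] tilt -27.1 roll 0.5 yaw -0.4
hook [   3.4 -103.9  202.7] lip [  -5.5 -103.8  191.5] toe [  10.8 -103.6  175.1] edge [ -1.  -73.9 198.5]
```

```bash
python3 -m creep '[[-0.12,0,-0.7,-0.5,-0.5,0.3,0.3],[0,0,-0.4,0,0,0,0.3],[0,0,0,0,0,0,0.3],[0,0,0,0,0,0,0.3]]'; python3 -c "
from h import *
claw()
a=cap('side','side8')['pixels'][:,:,::-1];cv2.imwrite('pics/m8.png',cv2.resize(a[150:230,200:280],None,fx=7,fy=7))"
```

```text
time_s: 9.3
position: [0.5059, 0.0849, 0.2033]
eef_rot: [0.182, 0.737, 0.632, 0.157]
contact_force: [0.4, -1.1, -2.3]
finger_gap: 0.0108
t 9.3 tcp [505.9  84.9 203.3] z [ 0.461 -0.069 -0.885] jaw yaw -8.9 F [ 0.42 -1.14 -2.28] T [ 0.11  0.55 -0.02] gap 10.8 j [ 0.09 -0.27  1.95 -0.13  0.99  0.29]
station tcp [  -4.3 -104.   203.3] tilt -27.8 roll 0.2 yaw 0.1
hook [   2.6 -104.   192.4] lip [  -6.1 -104.   181. ] toe [  10.3 -103.9  164.8] edge [ -1.9 -74.  187.9]
```

View pics/m8.png

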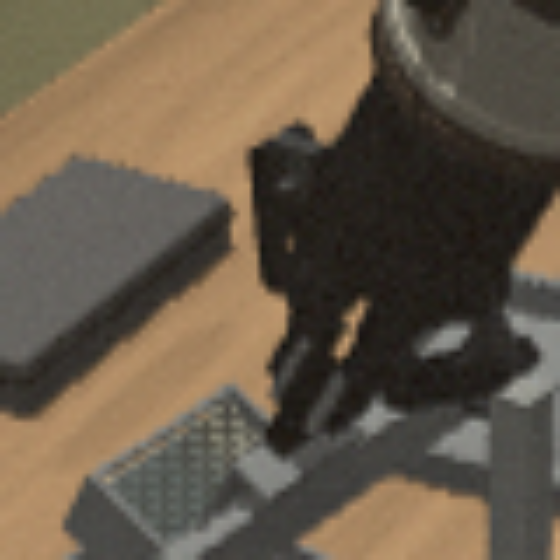

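```bash
python3 -m creep '[[-0.06,0,-0.5,0,0,0,0.3],[0,0,-0.1,0,0,0,0.3],[0,0,0,0,0,0,0.3]]'; python3 -c "
from h import *
claw()"
```

```text
time_s: 9.72
position: [0.5053, 0.0849, 0.1969]
eef_rot: [0.182, 0.737, 0.631, 0.157]
contact_force: [0.2, -0.8, -2.5]
finger_gap: 0.0104
t 9.72 tcp [505.3  84.9 196.9] z [ 0.461 -0.069 -0.885] jaw yaw -8.9 F [ 0.17 -0.83 -2.45] T [ 0.07  0.53 -0.03] gap 10.4 j [ 0.09 -0.27  1.96 -0.13  0.98  0.29]
station tcp [  -4.9 -104.2  196.9] tilt -27.8 roll 0.2 yaw 0.1
hook [   2.  -104.1  186. ] lip [  -6.7 -104.1  174.6] toe [   9.8 -104.   158.4] edge [ -2.5 -74.1 181.5]
```

```bash
python3 -m creep '[[0,0,-0.35,0,0,0,0.3],[0,0,0,0,0,0,0.3]]'; python3 -c "
from h import *
claw()"
```

```text
time_s: 9.98
position: [0.5053, 0.0849, 0.1932]
eef_rot: [0.182, 0.737, 0.631, 0.157]
contact_force: [0.9, 0.4, -1.3]
finger_gap: 0.0102
t 9.97 tcp [505.3  84.9 193.2] z [ 0.461 -0.069 -0.885] jaw yaw -8.9 F [ 0.85  0.43 -1.28] T [0.12 0.55 0.01] gap 10.2 j [ 0.09 -0.27  1.97 -0.13  0.97  0.29]
station tcp [  -4.9 -104.2  193.2] tilt -27.8 roll 0.2 yaw 0.1
hook [   2.  -104.1  182.3] lip [  -6.7 -104.1  170.9] toe [   9.8 -104.   154.7] edge [ -2.5 -74.1 177.8]
```

```bash
python3 - <<'E'
import numpy as np
poly=lambda pts:np.array(pts,float)
# claw parts as sampled boundary points vs rail box; plus rail corners vs claw parts
def boxd(p,b): # signed dist of points to box
    x0,x1,z0,z1=b; dx=np.maximum(x0-p[:,0],p[:,0]-x1); dz=np.maximum(z0-p[:,1],p[:,1]-z1)
    return np.where((dx>0)&(dz>0),np.hypot(dx,dz),np.maximum(dx,dz))
parts=[(-25,-22,0,83),(-41,-22,80,83),(-41,-38,74,83),(-31,-25,49,52)]
rail=(-5,5,150,175)
def per(b,n=14):
    x0,x1,z0,z1=b;t=np.linspace(0,1,n);return np.r_[np.c_[x0+(x1-x0)*t,0*t+z0],np.c_[x0+(x1-x0)*t,0*t+z1],np.c_[0*t+x0,z0+(z1-z0)*t],np.c_[0*t+x1,z0+(z1-z0)*t]]
PP=np.vstack([per(b,30) for b in parts]); RP=per(rail,30)
def clr(th,xh,zh):
    c,s=np.cos(th),np.sin(th); B=np.array([[c,s],[-s,c]]); H=np.array([xh,zh])
    a=boxd((PP-[-25,80])@B.T+H,rail).min()
    q=(RP-H)@B+[-25,80]
    return min(a,min(boxd(q,b).min() for b in parts))
g=[(x,z) for x in np.arange(0,9,.25) for z in np.arange(173,184,.25)]
for th in range(-28,9,3):
    t=np.radians(th); v=[clr(t,*p) for p in g]; i=int(np.argmax(v)); p=g[i]
    ok=[g[k] for k in range(len(g)) if v[k]>0.3]
    c,s=np.cos(t),np.sin(t); tcp=(p[0]+c*-1+s*12.9,p[1]+s*1+c*12.9)
    print(th,p,'tcp',np.round(tcp,1),round(v[i],2), 'x',[min(o[0] for o in ok),max(o[0] for o in ok)] if ok else '', 'z',[min(o[1] for o in ok),max(o[1] for o in ok)] if ok else '')
E
```

```text
-28 (np.float64(2.0), np.float64(183.75)) tcp [ -4.9 194.7] 1.46 x [np.float64(0.75), np.float64(3.25)] z [np.float64(179.75), np.float64(183.75)]
-25 (np.float64(2.75), np.float64(183.5)) tcp [ -3.6 194.8] 1.5 x [np.float64(1.5), np.float64(3.75)] z [np.float64(179.5), np.float64(183.75)]
-22 (np.float64(3.25), np.float64(183.5)) tcp [ -2.5 195.1] 1.56 x [np.float64(2.0), np.float64(4.5)] z [np.float64(179.0), np.float64(183.75)]
-19 (np.float64(3.75), np.float64(183.75)) tcp [ -1.4 195.6] 1.59 x [np.float64(2.5), np.float64(5.0)] z [np.float64(178.75), np.float64(183.75)]
-16 (np.float64(4.5), np.float64(181.75)) tcp [ -0.  193.9] 1.34 x [np.float64(3.5), np.float64(5.5)] z [np.float64(178.25), np.float64(183.75)]
-13 (np.float64(5.5), np.float64(178.5)) tcp [  1.6 190.8] 0.82 x [np.float64(4.75), np.float64(6.0)] z [np.float64(177.75), np.float64(183.75)]
-10 (np.float64(5.75), np.float64(177.75)) tcp [  2.5 190.3] 0.8 x [np.float64(5.0), np.float64(8.25)] z [np.float64(177.25), np.float64(183.75)]
-7 (np.float64(8.75), np.float64(183.75)) tcp [  6.2 196.4] 1.01 x [np.float64(5.0), np.float64(8.75)] z [np.float64(176.75), np.float64(183.75)]
-4 (np.float64(6.25), np.float64(177.0)) tcp [  4.4 189.8] 1.15 x [np.float64(5.25), np.float64(7.0)] z [np.float64(176.25), np.float64(177.75)]
-1 (np.float64(6.5), np.float64(176.5)) tcp [  5.3 189.4] 1.3 x [np.float64(5.5), np.float64(7.5)] z [np.float64(175.5), np.float64(177.5)]
2 (np.float64(7.0), np.float64(176.5)) tcp [  6.5 189.4] 1.06 x [np.float64(6.25), np.float64(7.75)] z [np.float64(175.25), np.float64(177.25)]
5 (np.float64(7.75), np.float64(176.5)) tcp [  7.9 189.4] 0.43 x [np.float64(7.75), np.float64(7.75)] z [np.float64(175.25), np.float64(177.0)]
8 (np.float64(8.25), np.float64(174.5)) tcp [  9.1 187.4] -0.19 x  z
```

```bash
python3 -m creep '[[0.12,-0.02,0,0.5,3,0,0.3],[0.12,-0.02,0,0.5,2.9,0,0.3],[0,0,0,0,0,0,0.3],[0,0,0,0,0,0,0.3]]'; python3 -c "
from h import *
claw()"
```

```text
time_s: 10.48
position: [0.5078, 0.0845, 0.1934]
eef_rot: [0.142, 0.746, 0.639, 0.125]
contact_force: [0.0, -0.3, -2.2]
finger_gap: 0.0104
t 10.47 tcp [507.8  84.5 193.4] z [ 0.367 -0.053 -0.929] jaw yaw -8.9 F [ 0.03 -0.29 -2.18] T [ 0.11  0.45 -0.05] gap 10.4 j [ 0.06 -0.2   1.89 -0.09  1.09  0.25]
station tcp [  -2.3 -104.2  193.4] tilt -21.8 roll 0.3 yaw 0.1
hook [   3.4 -104.1  181.8] lip [  -6.4 -104.1  171.4] toe [   8.2 -103.9  153.6] edge [ -1.5 -74.1 177.8]
```

Free of contact. Next step goes to about -16°.

```bash
python3 -m creep '[[0.12,-0.02,0,0.5,3,0,0.3],[0.11,-0.02,0,0.4,2.8,0,0.3],[0,0,0,0,0,0,0.3],[0,0,0,0,0,0,0.3]]'; python3 -c "
from h import *
claw()"
```

```text
time_s: 10.98
position: [0.5094, 0.0843, 0.1933]
eef_rot: [0.105, 0.752, 0.644, 0.092]
contact_force: [1.3, 1.1, -1.8]
finger_gap: 0.0108
t 10.97 tcp [509.4  84.3 193.3] z [ 0.274 -0.038 -0.961] jaw yaw -8.9 F [ 1.27  1.1  -1.83] T [0.02 0.23 0.04] gap 10.8 j [ 0.05 -0.14  1.81 -0.06  1.19  0.22]
station tcp [  -0.8 -104.1  193.3] tilt -16.1 roll 0.3 yaw 0.1
hook [   3.8 -104.   181.2] lip [  -7.1 -104.   171.8] toe [   5.7 -103.9  152.6] edge [ -1.6 -74.  177.7]
```

```bash
python3 -m creep '[[0.13,-0.02,-0.1,0,0,0,0.3],[0,0,-0.1,0,0,0,0.3],[0,0,0,0,0,0,0.3]]'; python3 -c "
from h import *
claw()"
```

```text
time_s: 11.35
position: [0.5101, 0.0843, 0.1911]
eef_rot: [0.105, 0.752, 0.644, 0.093]
contact_force: [0.3, 0.1, -1.7]
finger_gap: 0.0108
t 11.35 tcp [510.1  84.3 191.1] z [ 0.275 -0.038 -0.961] jaw yaw -8.8 F [ 0.28  0.08 -1.72] T [0.06 0.29 0.01] gap 10.8 j [ 0.05 -0.14  1.82 -0.06  1.19  0.22]
station tcp [-1.000e-01 -1.040e+02  1.911e+02] tilt -16.1 roll 0.3 yaw 0.2
hook [   4.5 -103.9  179. ] lip [  -6.3 -103.9  169.6] toe [   6.5 -103.8  150.4] edge [ -0.8 -73.9 175.5]
```

```bash
python3 -m creep '[[0,0,-0.1,0,0,0,0.3],[0,0,0,0,0,0,0.3]]'; python3 -m creep '[[0,0,-0.1,0,0,0,0.3],[0,0,0,0,0,0,0.3]]'; python3 -c "
from h import *
claw()"
```

```text
time_s: 11.6
position: [0.5102, 0.0843, 0.1902]
eef_rot: [0.106, 0.752, 0.644, 0.093]
contact_force: [0.8, -0.5, -3.0]
finger_gap: 0.0104
time_s: 11.85
position: [0.5104, 0.0844, 0.1897]
eef_rot: [0.106, 0.752, 0.644, 0.094]
contact_force: [-2.8, 0.8, -0.1]
finger_gap: 0.0104
t 11.85 tcp [510.4  84.4 189.7] z [ 0.277 -0.038 -0.96 ] jaw yaw -8.8 F [-2.81  0.85 -0.15] T [ 0.02  0.56 -0.03] gap 10.4 j [ 0.05 -0.14  1.82 -0.06  1.18  0.22]
station tcp [   0.3 -103.9  189.7] tilt -16.2 roll 0.3 yaw 0.2
hook [   4.9 -103.8  177.6] lip [  -5.9 -103.8  168.2] toe [   6.9 -103.6  149.1] edge [ -0.4 -73.8 174.2]
```

```bash
python3 -m creep '[[0.1,-0.02,0.07,0.5,3,0,0.3],[0,0,0,0,0,0,0.3],[0,0,0,0,0,0,0.3]]'; python3 -c "
from h import *
claw()"
```

```text
time_s: 12.22
position: [0.5113, 0.0841, 0.19]
eef_rot: [0.086, 0.754, 0.646, 0.077]
contact_force: [0.4, 0.9, -1.8]
finger_gap: 0.0104
t 12.22 tcp [511.3  84.1 190. ] z [ 0.226 -0.03  -0.974] jaw yaw -8.9 F [ 0.35  0.92 -1.84] T [0.04 0.27 0.02] gap 10.4 j [ 0.04 -0.1   1.78 -0.04  1.24  0.2 ]
station tcp [   1.2 -104.   190. ] tilt -13.2 roll 0.3 yaw 0.2
hook [   5.1 -103.9  177.6] lip [  -6.2 -103.9  168.8] toe [   5.6 -103.8  149. ] edge [ -0.4 -73.9 174.5]
```

```bash
python3 -m creep '[[0.12,-0.02,0,0.5,3,0,0.3],[0,0,0,0,0,0,0.3],[0,0,0,0,0,0,0.3]]'; python3 -c "
from h import *
claw()"
```

```text
time_s: 12.6
position: [0.512, 0.084, 0.1896]
eef_rot: [0.066, 0.756, 0.648, 0.06]
contact_force: [-0.5, 1.3, -1.6]
finger_gap: 0.0103
t 12.6 tcp [512.   84.  189.6] z [ 0.177 -0.022 -0.984] jaw yaw -8.9 F [-0.49  1.31 -1.6 ] T [ 0.    0.15 -0.02] gap 10.3 j [ 0.03 -0.07  1.74 -0.03  1.29  0.19]
station tcp [   1.9 -104.   189.6] tilt -10.3 roll 0.3 yaw 0.2
hook [   5.2 -103.9  177.1] lip [  -6.5 -103.9  168.9] toe [   4.3 -103.7  148.5] edge [ -0.5 -73.9 174.2]
```

```bash
python3 -m creep '[[0.11,-0.02,0.02,0.5,3,0,0.3],[0.12,-0.02,0,0.5,3,0,0.3],[0,0,0,0,0,0,0.3]]'; python3 -c "
from h import *
claw()"
```

```text
time_s: 12.98
position: [0.5138, 0.0838, 0.19]
eef_rot: [0.026, 0.759, 0.65, 0.027]
contact_force: [-0.1, -0.7, -2.2]
finger_gap: 0.0106
t 12.97 tcp [513.8  83.8 190. ] z [ 0.075 -0.005 -0.997] jaw yaw -8.8 F [-0.07 -0.68 -2.2 ] T [ 0.02  0.13 -0.04] gap 10.6 j [ 0.02 -0.    1.67 -0.01  1.4   0.17]
station tcp [   3.7 -103.9  190. ] tilt -4.3 roll 0.4 yaw 0.2
hook [   5.7 -103.8  177.2] lip [  -6.8 -103.8  170.2] toe [   1.8 -103.6  148.8] edge [ -0.3 -73.8 174.9]
```

```bash
python3 -m creep '[[0.1,-0.02,-0.03,0.3,2.5,0,0.3],[0.11,-0.02,-0.03,0.3,2.5,0,0.3],[0,0,0,0,0,0,0.3]]'; python3 -c "
from h import *
f=claw()
d=cap('side','side9');a=d['pixels'][:,:,::-1];cv2.imwrite('pics/m9.png',cv2.resize(a[150:260,150:290],None,fx=5,fy=5))
e=cap('top','top9');a=e['pixels'][:,:,::-1];cv2.imwrite('pics/m9t.png',cv2.resize(a[160:260,110:280],None,fx=4.5,fy=4.5))
"
```

```text
time_s: 13.35
position: [0.5152, 0.0837, 0.1893]
eef_rot: [-0.005, 0.759, 0.651, -0.002]
contact_force: [0.7, -0.0, -2.4]
finger_gap: 0.0103
t 13.35 tcp [515.2  83.7 189.3] z [-0.009  0.004 -1.   ] jaw yaw -8.8 F [ 0.67 -0.04 -2.38] T [-0.01  0.05 -0.03] gap 10.3 j [0.01 0.06 1.6  0.   1.49 0.16]
station tcp [   5.1 -103.8  189.3] tilt 0.5 roll 0.2 yaw 0.2
hook [   6.  -103.7  176.4] lip [  -7.1 -103.7  170.5] toe [  -0.3 -103.7  148.4] edge [ -0.2 -73.7 174.5]
```

View pics/m9.png

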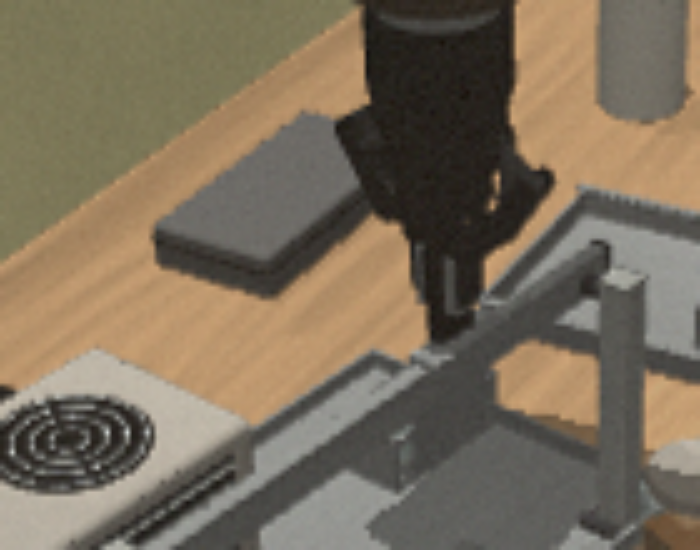

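View pics/m9t.png

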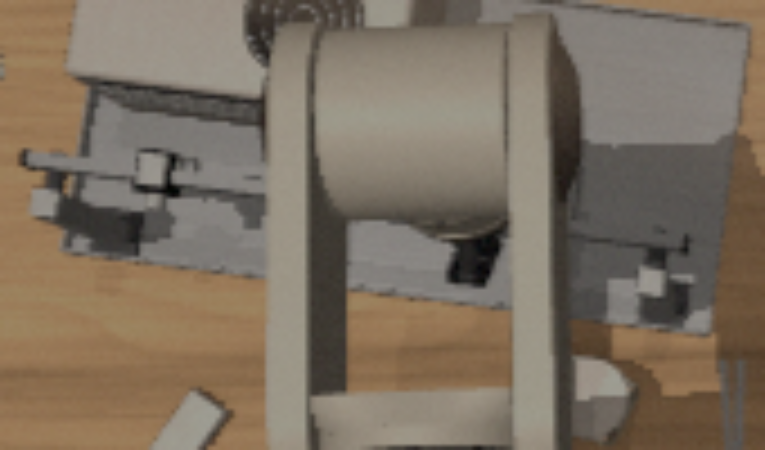

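```bash
python3 -m creep '[[0.13,0.98,0,0,0,-0.2,0.3],[0.235,1.48,0,0,0,0,0.3],[0.235,1.48,0,0,0,0,0.3],[0.16,0.99,0,0,0,0,0.3],[0,0,0,0,0,0,0.3]]'; python3 -c "
from h import *
claw()"
```

```text
time_s: 14.08
position: [0.5231, 0.1375, 0.1902]
eef_rot: [-0.003, 0.76, 0.65, 0.0]
contact_force: [2.6, -0.2, -1.9]
finger_gap: 0.0107
t 14.07 tcp [523.1 137.5 190.2] z [-0.004  0.004 -1.   ] jaw yaw -9.0 F [ 2.64 -0.17 -1.94] T [ 0.11 -0.55 -0.08] gap 10.7 j [0.11 0.09 1.57 0.   1.49 0.27]
station tcp [  4.5 -49.4 190.2] tilt 0.2 roll 0.2 yaw 0.1
hook [  5.4 -49.4 177.3] lip [ -7.6 -49.4 171.3] toe [ -0.7 -49.3 149.3] edge [ -0.6 -19.4 175.4]
```

```bash
python3 -m creep '[[0.09,0,-0.1,0,0,0,0.3],[0.25,1.48,-0.02,0,0,0,0.3],[0.25,1.48,-0.02,0,0,0,0.3],[0.16,0.99,-0.02,0,0,0,0.3],[0,0,0,0,0,0,0.3]]'; python3 -c "
from h import *
claw()"
```

```text
time_s: 14.7
position: [0.5306, 0.1799, 0.1881]
eef_rot: [-0.003, 0.76, 0.65, -0.001]
contact_force: [1.5, 0.9, -0.4]
finger_gap: 0.0107
t 14.7 tcp [530.6 179.9 188.1] z [-0.005  0.005 -1.   ] jaw yaw -9.0 F [ 1.49  0.88 -0.4 ] T [ 0.06 -0.02 -0.04] gap 10.7 j [0.19 0.14 1.52 0.01 1.49 0.34]
station tcp [  5.2  -6.4 188.1] tilt 0.3 roll 0.2 yaw 0.1
hook [  6.1  -6.3 175.2] lip [ -6.9  -6.3 169.3] toe [ -0.   -6.2 147.2] edge [1.000e-01 2.370e+01 1.733e+02]
```

```bash
python3 -m creep '[[0.16,0.99,0.07,0,0,0,0.3],[0.25,1.48,0,0,0,0,0.3],[0.25,1.48,0,0,0,0,0.3],[0.16,0.99,-0.02,0,0,0,0.3],[0,0,0,0,0,0,0.3]]'; python3 -c "
from h import *
claw()
d=cap('side','side10');a=d['pixels'][:,:,::-1];cv2.imwrite('pics/m10.png',cv2.resize(a[190:310,130:270],None,fx=5,fy=5))
e=cap('top','top10');a=e['pixels'][:,:,::-1];cv2.imwrite('pics/m10t.png',cv2.resize(a[160:240,110:210],None,fx=7,fy=7))
"
```

```text
time_s: 15.32
position: [0.5392, 0.233, 0.1884]
eef_rot: [-0.003, 0.76, 0.65, -0.001]
contact_force: [-0.3, 0.3, -1.8]
finger_gap: 0.0104
t 15.32 tcp [539.2 233.  188.4] z [-0.006  0.004 -1.   ] jaw yaw -8.9 F [-0.34  0.28 -1.84] T [ 0.03  0.02 -0.01] gap 10.4 j [0.27 0.19 1.46 0.01 1.5  0.43]
station tcp [  5.4  47.4 188.4] tilt 0.4 roll 0.2 yaw 0.1
hook [  6.4  47.5 175.5] lip [ -6.7  47.5 169.6] toe [  0.2  47.5 147.6] edge [  0.3  77.5 173.7]
```

View pics/m10.png

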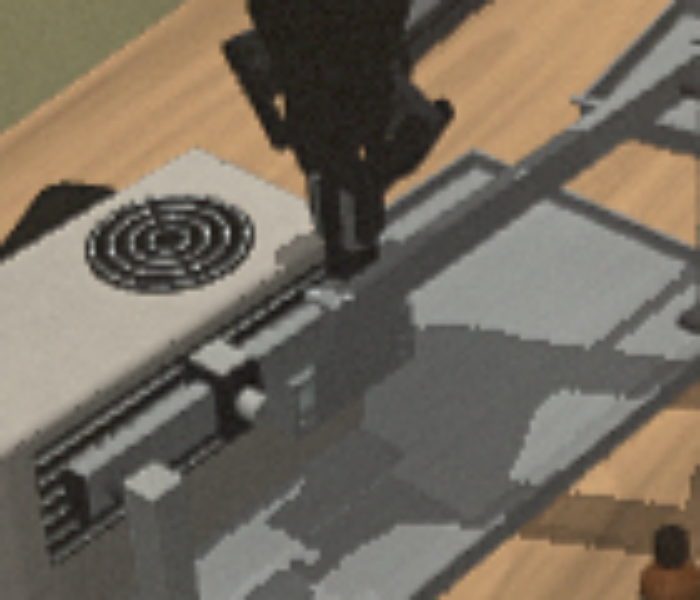

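View pics/m10t.png

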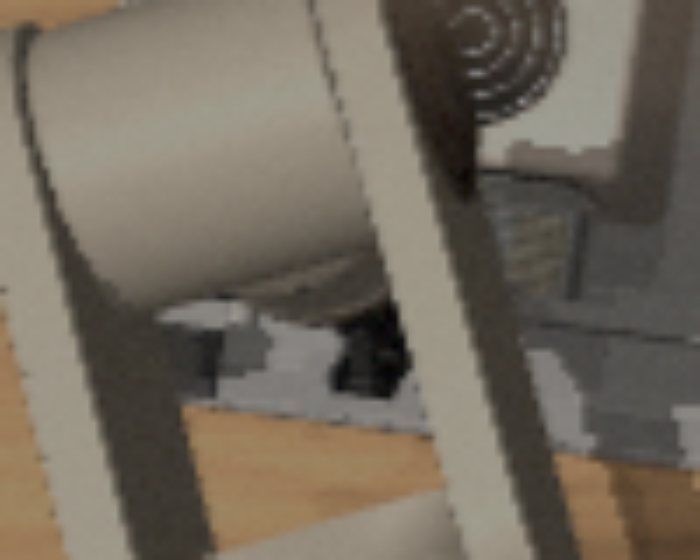

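```bash
python3 - <<'E'
from h import *
P=world(load('side10'));Q=(P-S0)@RS*1000
for v in range(264,277,2): print(v,[tuple(Q[v,u].round(0).astype(int)) for u in range(174,186,2)])
E
```

```text
264 [(np.int64(-9), np.int64(147), np.int64(183)), (np.int64(-11), np.int64(143), np.int64(181)), (np.int64(-12), np.int64(138), np.int64(178)), (np.int64(-14), np.int64(134), np.int64(176)), (np.int64(-6), np.int64(121), np.int64(164)), (np.int64(-5), np.int64(114), np.int64(159))]
266 [(np.int64(-11), np.int64(150), np.int64(179)), (np.int64(-14), np.int64(147), np.int64(179)), (np.int64(-12), np.int64(139), np.int64(173)), (np.int64(-13), np.int64(134), np.int64(170)), (np.int64(-4), np.int64(120), np.int64(157)), (np.int64(-7), np.int64(116), np.int64(156))]
268 [(np.int64(-12), np.int64(151), np.int64(175)), (np.int64(-14), np.int64(147), np.int64(173)), (np.int64(-14), np.int64(141), np.int64(169)), (np.int64(-17), np.int64(137), np.int64(168)), (np.int64(-6), np.int64(122), np.int64(153)), (np.int64(-6), np.int64(115), np.int64(149))]
270 [(np.int64(-12), np.int64(152), np.int64(170)), (np.int64(-13), np.int64(147), np.int64(167)), (np.int64(-16), np.int64(143), np.int64(166)), (np.int64(-21), np.int64(141), np.int64(167)), (np.int64(-25), np.int64(139), np.int64(168)), (np.in
[... 188 characters left out ...]
np.int64(-25), np.int64(145), np.int64(165)), (np.int64(-25), np.int64(140), np.int64(162)), (np.int64(-26), np.int64(135), np.int64(159))]
274 [(np.int64(-12), np.int64(153), np.int64(158)), (np.int64(-10), np.int64(146), np.int64(152)), (np.int64(-13), np.int64(142), np.int64(152)), (np.int64(-22), np.int64(144), np.int64(157)), (np.int64(-25), np.int64(141), np.int64(157)), (np.int64(25), np.int64(90), np.int64(98))]
276 [(np.int64(-9), np.int64(151), np.int64(150)), (np.int64(-13), np.int64(149), np.int64(150)), (np.int64(-10), np.int64(140), np.int64(142)), (np.int64(64), np.int64(70), np.int64(58)), (np.int64(65), np.int64(62), np.int64(53)), (np.int64(65), np.int64(56), np.int64(48))]
```

```bash
python3 - <<'E'
from h import *
d=load('top0');P=world(d);Q=((P-S0)@RS*1000).round(0).astype(int)
for v in range(191,205): print(v,' '.join('%4d,%4d,%3d'%tuple(Q[v,u]) for u in range(143,157)))
a=d['pixels'][185:210,138:162,::-1];cv2.imwrite('pics/blk.png',cv2.resize(a,None,fx=20,fy=20,interpolation=0))
a=load('side0')['pixels'][250:290,155:215,::-1];cv2.imwrite('pics/blks.png',cv2.resize(a,None,fx=12,fy=12,interpolation=0))
E
```

```text
191   44, 198,  2   45, 195,  1   45, 190,  7   46, 189, -1   46, 184,  5   47, 182,  0   46, 176,  9   47, 174,  2   48, 170,  5   49, 169, -2   48, 163,  5   49, 159,  8   49, 156,  6   51, 155, -1
192   42, 200, -4   41, 194,  4   42, 192, -1   43, 188, -1   41, 181, 12   42, 179,  7   44, 178, -2   43, 172,  7   45, 172, -2   46, 168, -3   45, 162,  7   46, 159,  4   45, 154, 11   47, 153,  3
193   16, 144,174   17, 142,173   38, 190,  2   39, 188, -1   39, 183,  5   41, 183, -7   40, 176,  4   40, 173,  2   41, 169,  3   41, 166,  4   42, 163,  1   43, 160,  1   43, 156,  0   42, 150, 12
194   12, 142,180 -165,-311,1657   14, 137,178   14, 132,182   14, 129,183   15, 128,175   37, 176,  1   37, 172,  4   38, 170, -1   38, 166,  3   38, 161,  7   38, 157,  9   39, 155,  2   40, 151,  4
195    9, 140,186    9, 138,183   10, 134,184   10, 131,184   11, 130,177   11, 125,184   13, 127,167   14, 123,169   35, 170, -3   34, 163, 10   15, 116,164   35, 157,  6   36, 154,  3   36, 150,  8
196    6, 139,186    6, 137,184    7, 135,181    7, 132,180    8, 128,181   10, 130,167   10, 127,1
[... 1000 characters left out ...]
62   -4, 123,161   -5, 117,169   -4, 114,168   -4, 111,170   -4, 106,175   -4, 103,174   -3, 101,173
202  -11, 140,172  -11, 139,167  -11, 134,173  -11, 130,176  -10, 129,169   -8, 129,160   -7, 126,157   10, 169,  0    9, 164,  6   10, 160,  5   10, 156,  7   11, 155,  0   -5, 109,154   -5, 104,159
203  -14, 143,163  -14, 138,167  -13, 135,167  -13, 132,168  -11, 132,157  -10, 131,150  -11, 126,158    6, 168,  1    6, 164,  1    7, 162, -4    8, 158, -2    8, 154,  2    8, 150,  3    8, 145, 11
204  -17, 142,164  -17, 139,165  -16, 135,168  -16, 133,163    1, 176,  5    2, 175,  0    1, 169,  7    3, 168,  0    3, 164,  2    3, 160,  1    3, 156,  4    4, 154,  1    4, 148,  8    5, 146,  4
```

View pics/blk.png

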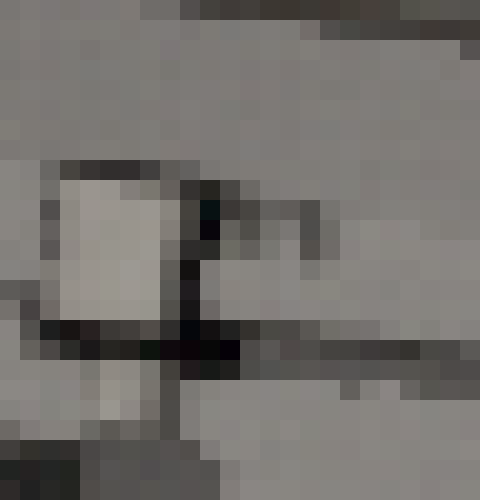

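View pics/blks.png

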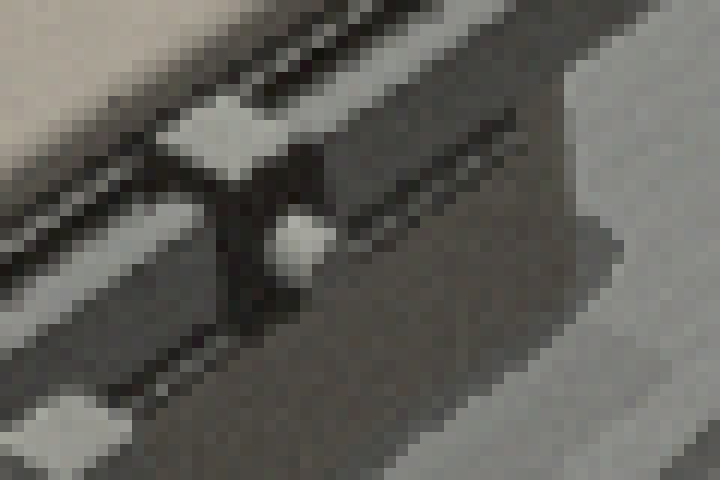

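```bash
python3 -m creep '[[0.1,0.69,0.02,0,0,0,0.3],[0.16,0.99,0.01,0,0,0,0.3],[0.11,0.69,0.01,0,0,0,0.3],[0,0,0,0,0,0,0.3]]'; python3 -c "
from h import *
claw()"
```

```text
time_s: 15.92
position: [0.5432, 0.257, 0.1891]
eef_rot: [-0.003, 0.761, 0.649, -0.001]
contact_force: [0.5, -0.2, -1.1]
finger_gap: 0.0109
t 15.93 tcp [543.2 257.  189.1] z [-0.005  0.004 -1.   ] jaw yaw -9.0 F [ 0.52 -0.23 -1.08] T [ 0.01  0.04 -0.03] gap 10.9 j [0.31 0.22 1.42 0.01 1.5  0.47]
station tcp [  5.6  71.8 189.1] tilt 0.3 roll 0.2 yaw -0.0
hook [  6.5  71.8 176.2] lip [ -6.5  71.8 170.3] toe [  0.4  71.9 148.2] edge [  0.5 101.8 174.3]
```

```bash
python3 -m creep '[[0.08,0.5,0,0,0,0,0.3],[0.08,0.5,0,0,0,0,0.3],[0,0.05,0,0,0,0,0.3],[0,0,0,0,0,0,0.3]]'; python3 -m creep '[[0.03,0.2,0,0,0,0,0.3],[0.03,0.2,0,0,0,0,0.3],[0,0,0,0,0,0,0.3]]'; python3 -c "
from h import *
claw()"
```

```text
time_s: 16.42
position: [0.5449, 0.2681, 0.1891]
eef_rot: [-0.003, 0.761, 0.649, -0.001]
contact_force: [-0.5, 0.4, -2.0]
finger_gap: 0.0107
time_s: 16.8
position: [0.5455, 0.2721, 0.1891]
eef_rot: [-0.003, 0.761, 0.649, -0.001]
contact_force: [0.5, 0.1, -1.8]
finger_gap: 0.0104
t 16.8 tcp [545.5 272.1 189.1] z [-0.005  0.004 -1.   ] jaw yaw -9.1 F [ 0.5   0.09 -1.81] T [-0.05  0.03  0.02] gap 10.4 j [0.33 0.24 1.4  0.01 1.51 0.49]
station tcp [  5.6  87.  189.1] tilt 0.3 roll 0.2 yaw -0.0
hook [  6.5  87.1 176.2] lip [ -6.5  87.1 170.3] toe [  0.3  87.2 148.2] edge [  0.5 117.1 174.3]
```

Now small steps towards the expected hard stop, watching Fy after each.

```bash
python3 -m creep '[[0.03,0.2,0,0,0,0,0.3],[0,0,0,0,0,0,0.3]]';python3 -m creep '[[0.03,0.2,0,0,0,0,0.3],[0,0,0,0,0,0,0.3]]'; python3 -c "
from h import *
claw()
d=cap('side','side11');a=d['pixels'][:,:,::-1];cv2.imwrite('pics/m11.png',cv2.resize(a[240:300,140:230],None,fx=8,fy=8))
"
```

```text
time_s: 17.05
position: [0.5459, 0.2742, 0.1891]
eef_rot: [-0.003, 0.761, 0.649, -0.001]
contact_force: [-0.5, 0.1, -2.9]
finger_gap: 0.0103
time_s: 17.3
position: [0.5462, 0.2763, 0.1891]
eef_rot: [-0.003, 0.761, 0.649, -0.001]
contact_force: [-0.5, -0.8, -1.7]
finger_gap: 0.0107
t 17.3 tcp [546.2 276.3 189.1] z [-0.005  0.004 -1.   ] jaw yaw -9.1 F [-0.54 -0.75 -1.73] T [-0.14  0.03  0.01] gap 10.7 j [0.34 0.24 1.4  0.01 1.51 0.5 ]
station tcp [  5.6  91.3 189.1] tilt 0.3 roll 0.2 yaw -0.0
hook [  6.5  91.3 176.2] lip [ -6.6  91.3 170.3] toe [  0.3  91.4 148.3] edge [  0.5 121.3 174.3]
```

View pics/m11.png

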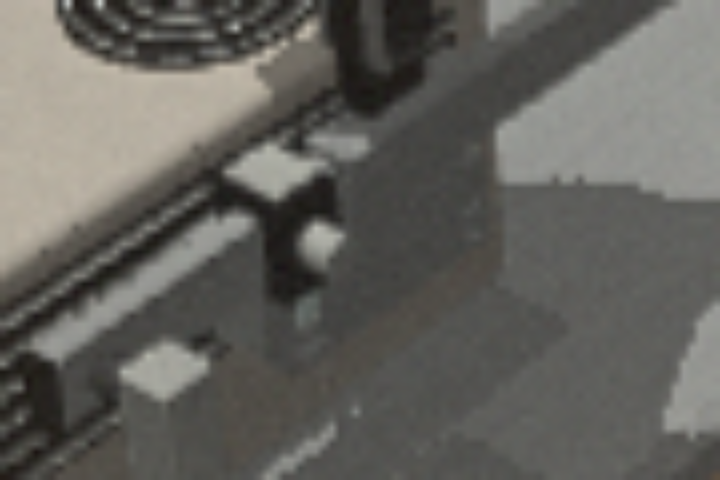

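```bash
python3 -m creep '[[0.02,0.1,0,0,0,0,0.3],[0,0,0,0,0,0,0.3]]';python3 -m creep '[[0.02,0.1,0,0,0,0,0.3],[0,0,0,0,0,0,0.3]]'; python3 -m creep '[[0.01,0.08,0,0,0,0,0.3],[0,0,0,0,0,0,0.3]]';python3 -c "
from h import *
claw()"
```

```text
time_s: 17.6
position: [0.5463, 0.2772, 0.1891]
eef_rot: [-0.003, 0.761, 0.649, -0.001]
contact_force: [-1.8, -0.9, -1.9]
finger_gap: 0.0108
time_s: 17.85
position: [0.5465, 0.2783, 0.1891]
eef_rot: [-0.003, 0.761, 0.649, -0.001]
contact_force: [-0.4, -0.8, -2.0]
finger_gap: 0.0105
time_s: 18.1
position: [0.5466, 0.279, 0.1891]
eef_rot: [-0.003, 0.761, 0.649, -0.001]
contact_force: [-0.9, -1.0, -1.6]
finger_gap: 0.0105
t 18.1 tcp [546.6 279.  189.1] z [-0.006  0.004 -1.   ] jaw yaw -9.1 F [-0.88 -1.03 -1.63] T [-0.38  0.15  0.07] gap 10.5 j [0.34 0.25 1.39 0.01 1.51 0.5 ]
station tcp [  5.6  94.  189.1] tilt 0.3 roll 0.1 yaw -0.1
hook [  6.5  94.  176.2] lip [ -6.5  94.1 170.3] toe [  0.3  94.1 148.3] edge [  0.5 124.1 174.3]
```

```bash
python3 -m creep '[[0.01,0.06,0,0,0,0,0.3],[0,0,0,0,0,0,0.3]]';python3 -c "
from h import *
claw()";python3 -m creep '[[0.01,0.06,0,0,0,0,0.3],[0,0,0,0,0,0,0.3]]'; python3 -c "
from h import *
claw()"
```

```text
time_s: 18.35
position: [0.5467, 0.2792, 0.1892]
eef_rot: [-0.003, 0.761, 0.649, -0.001]
contact_force: [-1.1, -3.6, -1.5]
finger_gap: 0.0106
t 18.35 tcp [546.7 279.2 189.2] z [-0.006  0.003 -1.   ] jaw yaw -9.1 F [-1.12 -3.58 -1.47] T [-0.66  0.33  0.  ] gap 10.6 j [0.34 0.25 1.39 0.   1.51 0.5 ]
station tcp [  5.6  94.2 189.2] tilt 0.4 roll 0.1 yaw -0.1
hook [  6.5  94.2 176.3] lip [ -6.5  94.3 170.3] toe [  0.4  94.3 148.3] edge [  0.6 124.3 174.4] 
time_s: 18.6
position: [0.5467, 0.2793, 0.1892]
eef_rot: [-0.003, 0.761, 0.649, -0.002]
contact_force: [-0.8, -4.3, -1.1]
finger_gap: 0.0105
t 18.6 tcp [546.7 279.3 189.2] z [-0.006  0.002 -1.   ] jaw yaw -9.1 F [-0.78 -4.31 -1.13] T [-0.9   0.36  0.04] gap 10.5 j [0.34 0.25 1.39 0.   1.51 0.5 ]
station tcp [  5.6  94.4 189.2] tilt 0.4 roll 0.0 yaw -0.1
hook [  6.5  94.4 176.3] lip [ -6.5  94.4 170.4] toe [  0.4  94.4 148.3] edge [  0.6 124.4 174.4]
```

```bash
python3 -m creep '[[0.07,0.01,-0.04,0.3,2,0,0.3],[0.07,0.01,-0.03,0.3,2,0,0.3],[0,0,0,0,0,0,0.3]]';python3 -c "
from h import *
claw()"; python3 -m creep '[[0,0.01,-0.06,0,0,0,0.3],[0,0,0,0,0,0,0.3]]'; python3 -c "
from h import *
claw()"
```

```text
time_s: 18.98
position: [0.5487, 0.279, 0.1889]
eef_rot: [-0.03, 0.76, 0.648, -0.026]
contact_force: [-1.7, -3.5, -2.0]
finger_gap: 0.0104
t 18.98 tcp [548.7 279.  188.9] z [-0.077  0.012 -0.997] jaw yaw -9.1 F [-1.73 -3.48 -1.95] T [-0.73  0.23  0.06] gap 10.4 j [0.33 0.29 1.34 0.04 1.58 0.48]
station tcp [  7.6  94.4 188.9] tilt 4.5 roll -0.0 yaw -0.1
hook [  7.6  94.3 175.9] lip [ -5.9  94.4 171. ] toe [ -0.6  94.3 148.5] edge [  1.5 124.4 174.4] 
time_s: 19.23
position: [0.5487, 0.279, 0.1883]
eef_rot: [-0.029, 0.76, 0.648, -0.025]
contact_force: [-0.1, -4.8, -1.2]
finger_gap: 0.0107
t 19.23 tcp [548.7 279.  188.3] z [-0.077  0.012 -0.997] jaw yaw -9.1 F [-0.06 -4.8  -1.15] T [-0.8   0.06  0.06] gap 10.7 j [0.33 0.29 1.34 0.04 1.58 0.48]
station tcp [  7.6  94.4 188.3] tilt 4.4 roll -0.0 yaw -0.1
hook [  7.6  94.4 175.3] lip [ -5.8  94.4 170.4] toe [ -0.6  94.4 147.9] edge [  1.5 124.4 173.8]
```

```bash
python3 -m creep '[[0,0.01,-0.06,0.1,0.8,0,0.3],[0,0,0,0,0,0,0.3]]'; python3 -c "
from h import *
claw()";  python3 -m creep '[[0,0,-0.05,0,0,0,0.3],[0,0,0,0,0,0,0.3]]'; python3 -c "
from h import *
claw()"
```

```text
time_s: 19.48
position: [0.5489, 0.2791, 0.188]
eef_rot: [-0.034, 0.76, 0.648, -0.03]
contact_force: [1.0, -4.4, -2.9]
finger_gap: 0.0104
t 19.48 tcp [548.9 279.1 188. ] z [-0.09   0.013 -0.996] jaw yaw -9.1 F [ 1.02 -4.38 -2.91] T [-0.9  -0.26  0.1 ] gap 10.4 j [0.32 0.3  1.33 0.04 1.6  0.48]
station tcp [  7.8  94.5 188. ] tilt 5.2 roll -0.1 yaw -0.1
hook [  7.6  94.4 175.1] lip [ -5.9  94.5 170.3] toe [ -0.9  94.4 147.8] edge [  1.5 124.5 173.6] 
time_s: 19.73
position: [0.5489, 0.2791, 0.1878]
eef_rot: [-0.034, 0.76, 0.648, -0.03]
contact_force: [0.5, -3.8, -0.2]
finger_gap: 0.0107
t 19.73 tcp [548.9 279.1 187.8] z [-0.09   0.013 -0.996] jaw yaw -9.1 F [ 0.5  -3.84 -0.22] T [-0.89 -0.14  0.07] gap 10.7 j [0.32 0.3  1.33 0.04 1.59 0.48]
station tcp [  7.8  94.5 187.8] tilt 5.2 roll -0.0 yaw -0.1
hook [  7.6  94.5 174.8] lip [ -5.8  94.5 170. ] toe [ -0.9  94.4 147.5] edge [  1.5 124.5 173.3]
```

```bash
python3 -m creep '[[0,0,0,0,0,0,1.2],[0,0,0,0,0,0,1.5],[0,0,0,0,0,0,2],[0,0,0,0,0,0,2.4],[0,0,0,0,0,0,2.4]]'; python3 -c "
from h import *
st()
d=cap('side','side12');a=d['pixels'][:,:,::-1];cv2.imwrite('pics/m12.png',cv2.resize(a[230:310,130:230],None,fx=7,fy=7))
"
```

```text
time_s: 20.35
position: [0.5488, 0.2804, 0.1881]
eef_rot: [-0.035, 0.76, 0.648, -0.029]
contact_force: [-0.2, 0.5, 0.3]
finger_gap: 0.024
t 20.35 tcp [548.8 280.4 188.1] z [-0.089  0.016 -0.996] jaw yaw -9.0 F [-0.22  0.53  0.35] T [ 0.04 -0.02  0.03] gap 24.0 j [0.32 0.3  1.33 0.04 1.59 0.48]
```

View pics/m12.png

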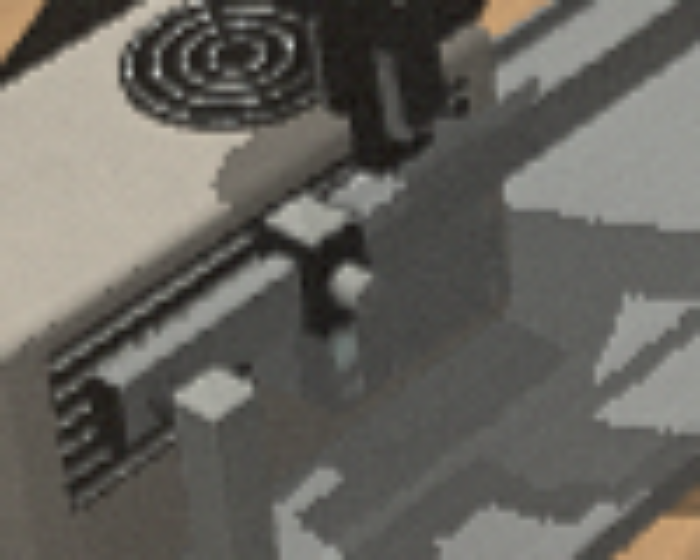

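```bash
python3 -m creep '[[0.08,-0.01,0.6,0,0,0,2.6],[0.15,-0.02,1.2,0,0,0,2.6],[0.2,-0.03,1.8,0,0,0,2.6],[0.2,0,2.5,0,0,0,2.6],[0,0,3,0,0,0,2.6]]'; python3 -m creep '[[-1,0,4,0,-3,0,2.6],[-4,-2,4,0,-3,0,2.6],[-5.5,-4,2,0,0,0,2.6],[-5.5,-4,1,0,0,0,2.6],[-5.5,-4,0,0,0,0,2.6]]'; python3 - <<'E'
from h import *
st()
d=cap('side','side13');a=d['pixels'][:,:,::-1];cv2.imwrite('pics/m13.png',cv2.resize(a[230:310,130:230],None,fx=7,fy=7))
e=cap('top','top13');a=e['pixels'][:,:,::-1];cv2.imwrite('pics/m13t.png',cv2.resize(a[140:260,100:280],None,fx=4.4,fy=4.4))
E
```

```text
time_s: 21.02
position: [0.5552, 0.2794, 0.284]
eef_rot: [-0.035, 0.76, 0.648, -0.029]
contact_force: [-0.1, 1.1, 0.6]
finger_gap: 0.0257
time_s: 21.65
position: [0.3552, 0.1509, 0.3998]
eef_rot: [0.002, 0.76, 0.65, 0.015]
contact_force: [0.7, -1.0, 0.9]
finger_gap: 0.0259
t 21.65 tcp [355.2 150.9 399.8] z [ 0.025  0.017 -1.   ] jaw yaw -9.0 F [ 0.75 -0.96  0.92] T [-0.03  0.04  0.01] gap 25.9 j [ 0.19 -0.26  1.48  0.01  1.9   0.35]
```

View pics/m13.png

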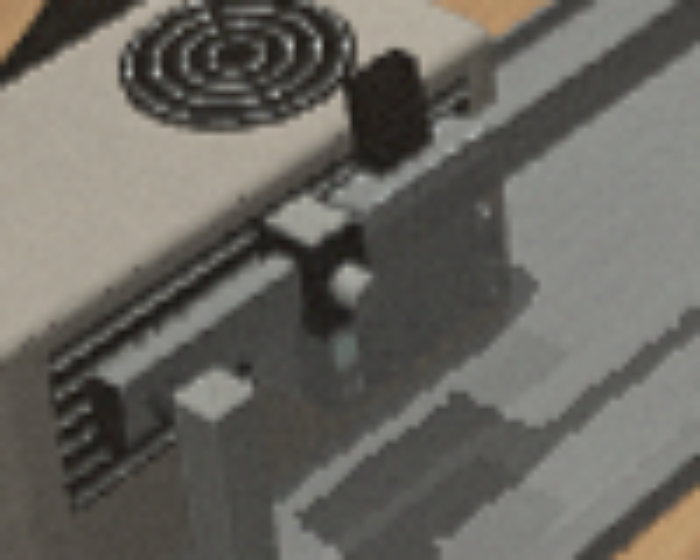

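View pics/m13t.png

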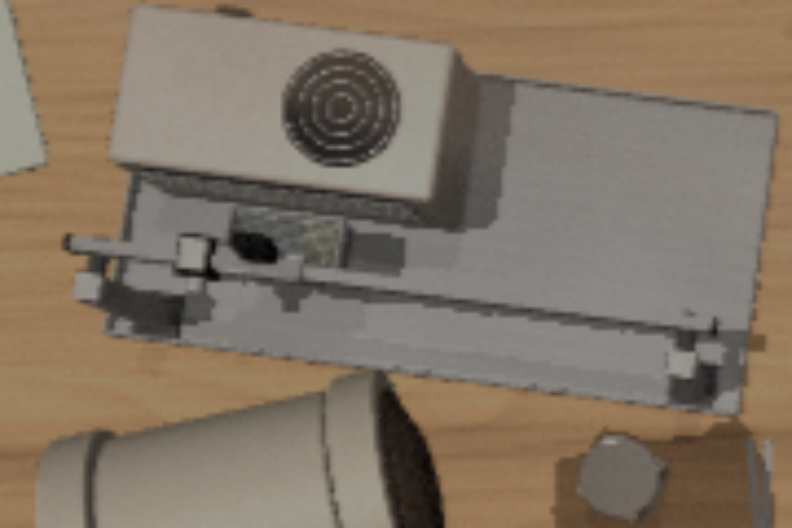

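```bash
python3 - <<'E'
from h import *
for t in('top13','side13'):
    d=load(t);P=world(d);Q=(P-S0)@RS*1000
    g=(abs(Q[...,0]-8)<28)&(abs(Q[...,1]-94)<40)&(Q[...,2]>195)&(Q[...,2]<225)
    q=Q[g]; print(t,'grip',g.sum(),q.mean(0).round(1),np.percentile(q,[2,98],axis=0).round(1).tolist())
    c=(Q[...,0]>-15)&(Q[...,0]<15)&(Q[...,1]>40)&(Q[...,1]<123)&(Q[...,2]>176.3)&(Q[...,2]<186); q=Q[c]
    print('crown',len(q),np.percentile(q,[2,98],axis=0).round(1).tolist())
    r=(Q[...,0]>12)&(Q[...,0]<62)&(Q[...,1]>20)&(Q[...,1]<170)&(Q[...,2]>90)&(Q[...,2]<150)
    if t=='top13' and r.any(): print('rack',np.percentile(Q[r],[2,98],axis=0).round(1).tolist())
E
```

```text
top13 grip 49 [ 10.2  91.2 211.2] [[4.4, 79.5, 196.6], [17.0, 105.1, 221.6]]
crown 79 [[-7.0, 44.9, 176.5], [7.9, 121.0, 185.3]]
rack [[15.3, 49.6, 95.7], [61.9, 134.9, 133.3]]
side13 grip 99 [  6.5  95.9 206.1] [[0.6, 81.7, 195.4], [14.5, 107.9, 215.0]]
crown 114 [[-10.6, 63.9, 176.4], [9.5, 121.6, 185.0]]
```

```bash
python3 - <<'E'
from h import *
d=load('side13')
def cp(q,yc,th):  # carrier pt -> station, hook at
    H=np.array([6.5,yc,176.3]) if th<2 else np.array([7.6,yc,175]); t=np.radians(th)
    c,s=np.cos(t),np.sin(t); v=np.array(q,float)-[-25,0,80]
    return w(H+[c*v[0]+s*v[2],v[1],-s*v[0]+c*v[2]])
for nm,yc,th in (('11',91.3,.3),('home',94.4,8),('-2',92.4,8),('-5',89.4,8),('-9',85.4,8)):
    print(nm,[proj(d,cp((-25,-30,z),yc,th)).round(2).tolist() for z in(70,60)],proj(d,cp((-41,-30,83),yc,th)).round(2),proj(d,cp((-41,30,83),yc,th)).round(2))
def edge(n):
    g=cv2.cvtColor(load(n)['pixels'],cv2.COLOR_RGB2GRAY).astype(float)
    out=[]
    for v in range(250,272,2):
        r=g[v,190:215]; k=np.diff(r); i=np.argmax(k); 
        wgt=np.clip(k[max(0,i-2):i+3],0,None); out.append((v,round(float((wgt*np.arange(max(0,i-2),max(0,i-2)+len(wgt))).sum()/wgt.sum()+190.5),2),int(k[i])))
    return out
for n in('side11','side12','side13'): print(n,edge(n))
E
```

```text
11 [[195.62, 249.28], [195.9, 252.54]] [200.05 247.36] [182.31 259.6 ]
home [[194.84, 250.31], [195.52, 253.74]] [198.64 247.46] [180.82 259.71]
-2 [[195.41, 249.92], [196.09, 253.35]] [199.21 247.06] [181.43 259.29]
-5 [[196.26, 249.33], [196.94, 252.76]] [200.07 246.47] [182.35 258.66]
-9 [[197.39, 248.55], [198.07, 251.97]] [201.21 245.69] [183.57 257.82]
side11 [(250, 209.2, 37), (252, 206.71, 32), (254, 203.79, 34), (256, 201.36, 79), (258, 201.4, 68), (260, 201.57, 56), (262, 209.5, 54), (264, 194.5, 10), (266, 202.46, 19), (268, 201.81, 17), (270, 202.26, 18)]
side12 [(250, 209.04, 32), (252, 206.5, 34), (254, 203.59, 31), (256, 201.31, 79), (258, 201.51, 70), (260, 209.65, 51), (262, 201.93, 9), (264, 201.64, 13), (266, 201.74, 14), (268, 202.19, 17), (270, 202.5, 23)]
side13 [(250, 191.27, 60), (252, 206.94, 31), (254, 203.75, 26), (256, 201.39, 70), (258, 201.53, 61), (260, 201.6, 53), (262, 201.84, 35), (264, 201.78, 39), (266, 202.19, 53), (268, 204.25, 46), (270, 206.46, 52)]
```

```bash
python3 - <<'E'
from h import *
d=load('side13')
def cp(q,yc,th):
    H=np.array([6.5,yc,176.3]) if th<2 else np.array([7.6,yc,175]); t=np.radians(th)
    c,s=np.cos(t),np.sin(t); v=np.array(q,float)-[-25,0,80]
    return w(H+[c*v[0]+s*v[2],v[1],-s*v[0]+c*v[2]])
for pt in((-22,-43),(22,-43),(-25,-30)):
  for nm,yc,th in (('11',91.3,.3),('home',94.4,8),('home5',94.4,5.2),('-5',89.4,8),('-9',85.4,8)):
    L=np.array([proj(d,cp((*pt,z),yc,th)) for z in np.arange(0,80,1.)])
    print(pt,nm,[round(float(np.interp(v,L[:,1],L[:,0])),2) for v in(256,258,260,266)],L[0].round(0),L[34].round(0))
E
```

```text
(-22, -43) 11 [198.16, 198.16, 198.16, 198.16] [200. 268.] [199. 258.]
(-22, -43) home [197.05, 197.05, 197.05, 197.05] [202. 271.] [200. 260.]
(-22, -43) home5 [197.03, 197.03, 197.03, 197.03] [201. 270.] [199. 259.]
(-22, -43) -5 [198.46, 198.46, 198.46, 198.46] [204. 270.] [201. 259.]
(-22, -43) -9 [199.58, 199.58, 199.58, 199.58] [205. 269.] [203. 258.]
(22, -43) 11 [185.32, 185.32, 185.32, 185.32] [188. 262.] [187. 251.]
(22, -43) home [184.53, 184.53, 184.53, 184.53] [190. 266.] [188. 255.]
(22, -43) home5 [184.37, 184.37, 184.37, 184.37] [189. 265.] [187. 254.]
(22, -43) -5 [185.95, 185.95, 185.95, 185.95] [191. 265.] [189. 254.]
(22, -43) -9 [187.08, 187.08, 187.08, 187.08] [192. 264.] [190. 253.]
(-25, -30) 11 [195.36, 195.36, 195.36, 195.36] [198. 272.] [197. 261.]
(-25, -30) home [194.22, 194.22, 194.22, 194.22] [200. 274.] [197. 263.]
(-25, -30) home5 [194.2, 194.2, 194.2, 194.2] [198. 273.] [197. 262.]
(-25, -30) -5 [195.65, 195.65, 195.65, 195.65] [201. 273.] [199. 262.]
(-25, -30) -9 [196.79, 196.79, 196.79, 196.79] [202. 272.] [200. 261.]
```

```bash
python3 - <<'E'
from h import *
d=load('top13')
a=d['pixels'][185:215,138:185,::-1];b=load('top0')['pixels'][185:215,138:185,::-1]
cv2.imwrite('pics/cmp.png',np.vstack([cv2.resize(x,None,fx=9,fy=9,interpolation=0) for x in(b,a)]))
g=cv2.cvtColor(d['pixels'],cv2.COLOR_RGB2GRAY)
for v in range(193,205): print(v,g[v,140:182].tolist())
Q=((world(d)-S0)@RS*1000).round(0).astype(int)
for v in range(195,203): print(v,' '.join('%4d,%4d,%3d'%tuple(Q[v,u]) for u in range(144,158)))
E
```

```text
193 [105, 70, 53, 52, 46, 64, 94, 98, 116, 124, 124, 108, 56, 22, 15, 21, 18, 19, 30, 30, 74, 87, 89, 92, 81, 79, 79, 89, 90, 116, 119, 122, 106, 103, 105, 104, 95, 101, 64, 43, 60, 70]
194 [110, 141, 149, 148, 125, 121, 96, 45, 34, 70, 105, 89, 44, 12, 24, 24, 4, 27, 20, 22, 13, 27, 75, 76, 94, 97, 92, 96, 107, 102, 100, 106, 88, 86, 86, 92, 93, 102, 68, 47, 61, 66]
195 [79, 136, 147, 149, 148, 151, 134, 70, 8, 75, 93, 74, 39, 23, 20, 22, 20, 14, 17, 17, 8, 4, 63, 97, 101, 96, 79, 85, 88, 87, 89, 102, 104, 95, 99, 103, 103, 78, 52, 40, 69, 72]
196 [95, 139, 149, 148, 148, 153, 127, 60, 12, 103, 120, 123, 85, 33, 13, 14, 6, 11, 15, 20, 12, 2, 8, 79, 92, 89, 86, 82, 86, 80, 88, 89, 114, 106, 102, 88, 104, 78, 47, 46, 68, 70]
197 [90, 137, 149, 150, 147, 148, 110, 47, 37, 116, 124, 122, 123, 83, 34, 12, 8, 12, 11, 10, 15, 9, 8, 53, 78, 97, 101, 98, 96, 92, 85, 79, 82, 96, 84, 77, 118, 71, 45, 56, 68, 71]
198 [122, 142, 148, 150, 151, 152, 93, 30, 121, 128, 122, 125, 127, 125, 72, 20, 9, 9, 17, 10, 2, 2, 5, 72, 83, 132, 147, 136, 126, 82, 73, 70, 78, 98, 96, 82, 102, 66, 46, 62, 70, 73]
[... 2075 characters left out ...]
80    0, 114,184    0, 112,181    1, 110,178    1, 105,184    2, 102,181    2,  99,182    2,  95,185
200   -6, 136,181   -6, 130,189   -5, 129,183   -4, 127,180   -3, 126,174   -3, 123,172   -3, 118,179   -3, 114,181   -3, 110,185   -2, 108,180   -1, 106,178    0, 104,172   -1,  99,181    0,  97,177
201   -9, 135,182   -8, 133,177   -8, 129,182   -7, 129,171   -5, 128,163   -7, 120,181   -6, 119,175   -6, 114,181   -5, 112,177   -5, 109,176   -5, 104,181   -4, 102,178   -4,  98,181   -4,  95,181
202  -12, 136,177  -12, 131,183  -11, 130,175  -10, 128,172   -9, 127,165   -6, 130,146    9, 167,  6   10, 164,  3   -8, 113,172   -8, 108,179   -7, 107,169   -6, 104,170   -7,  98,179   -6,  96,177
```

View pics/cmp.png

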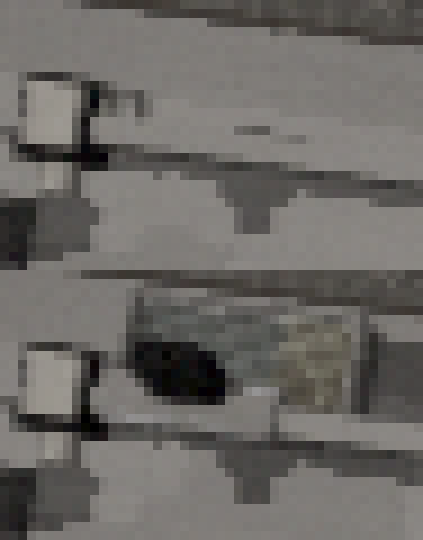

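```bash
python3 - <<'E'
from h import *
d=load('top13')
for y in(64.4,62.4,59.4,55.4): print(y,proj(d,w((0,y,178))).round(2))
print('block face',[(y,proj(d,w((8,y,181))).round(2)) for y in(127,129)], 'rail ends',proj(d,w((0,-230,175))),proj(d,w((0,230,175))))
E
```

```text
64.4 [167.29 201.23]
62.4 [167.93 201.32]
59.4 [168.89 201.44]
55.4 [170.16 201.6 ]
block face [(127, array([147.51, 195.99])), (129, array([146.87, 195.91]))] rail ends [261.26013614 213.44347687] [114.91403207 194.59437954]
```

```bash
python3 - <<'E'
from h import *
a=load('top0')['pixels'];
e=cap('top','top14'); s=cap('side','side14')
cv2.imwrite('pics/m14.png',e['pixels'][:,:,::-1])
g=lambda n:cv2.cvtColor(load(n)['pixels'],cv2.COLOR_RGB2GRAY).astype(int)[225:300,150:225]
print('side13 vs 14 max diff',abs(g('side13')-g('side14')).max(),abs(g('side13')-g('side14')).mean())
o=ctrl.get_obs();print(o['time_s'],o['contact_force'])
E
```

```text
side13 vs 14 max diff 29 2.4855111111111112
21.85 [ 0.53871364 -0.05965083 -0.4080782 ]
```

View pics/m14.png

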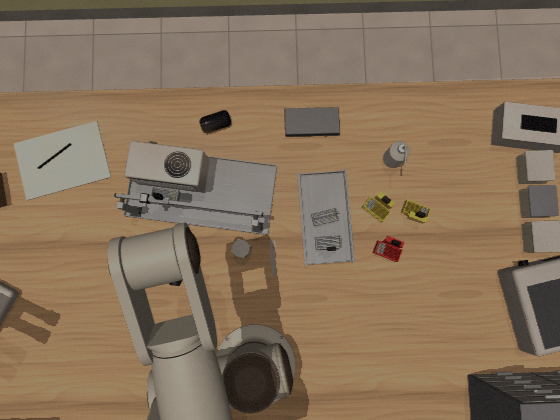

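View pics/side14.png

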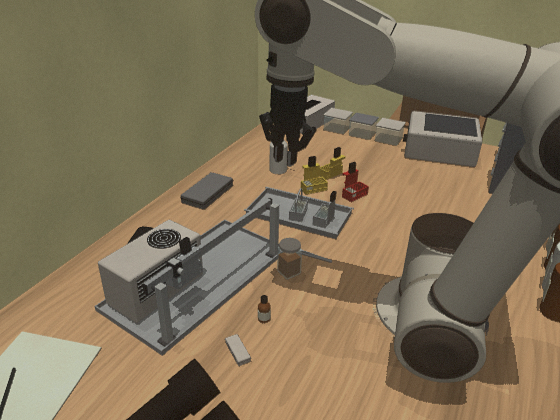

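The claw rack hangs at the switch (side view, about (183,250)). The two other racks (top view, (325,216) and (328,243)), the jar, the dropper and the mailer are where they were. I'm handing it in.

```bash
python3 -c "
from rig import ctrl
print(ctrl.sign_off())"
```

```text
the job is handed in; nothing more can be done
None
```

I handed the job in at about 22 s of the 61 s. The claw rack hangs on the rail against the plunger, and the gripper has let go and is clear of everything.

- **Hooking on:** I took the rack out of the tray by its grip block and tilted its foot out by about 28°. I hooked it on near the rail's open end (about 4 mm from the mark), swung it upright and slid it along the rail.
- **Pressing the plunger:** it reached the hard stop with the claw's edge about 124.4 mm along the rail from its middle. The force there was about 4 to 5 N. I then seated the claw on the rail and released.

**Last checks**
- **Position after release:** the views disagree slightly. The side view and the crown's edge seen from above put the rack within about 1 mm of the stop. The grip block's depth points from above put it about 2 mm short, which is within their noise. I could not read the plunger itself after release.
- **Stability:** two side views, one taken with the opened gripper still around the grip block and one after it had withdrawn, show no movement.
- **Other objects:** the other racks, the jar, the dropper bottle, the mailer and the red and yellow look-alikes appear undisturbed.
- **Fingertip height:** at the grasp the camera showed the fingertips about 15 mm higher than the stated geometry gave. I placed the grasp by the image, with the force reading as a guard.

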